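# Flip the bearing retainer plate over the edge of the work board

### The job

Turn the bronze bearing retainer plate over without picking it up: with light pushes of the fingertips slide it across the counter against the front edge of the plywood work board, work its near edge up until it stands on edge there, and tip it over so that it falls upside down onto the board. Then slide it on until the whole plate lies flat on the board with nothing overhanging. Do not pinch the plate or lift it clear, and leave everything else where it is.

Things in the scene. Friction and masses are not known exactly. Their poses are not given: they have to be found in the camera images.
- plate: Flat bronze-coloured steel plate 72 mm (its x) by 90 mm (its y), 6 mm thick (its z), about 0.2 kg, 40 mm bore, corners clipped 12 mm: each long side is a straight edge 66 mm long. Origin mid-bore at half thickness. Starts flat on the counter, z axis up, x axis within 20 degrees of pointing square at the board's front edge; turned over, z points down. Friction of plate, counter, board about 0.6.
- board: Plywood work board screwed down to the counter: 180 mm deep (its x, away from the robot), 280 mm wide (its y), 18 mm thick, square edges. Origin on the counter in the middle of its front (near) edge: the upright front face, 18 mm high, is its plane x = 0, and the board covers x 0 to 180 mm, y -140 to 140 mm, z 0 to 18 mm in its own frame. It does not move.
- plate_corner0 (a point): Corner point of the retainer plate at the end of a long straight edge, at half thickness: plate frame x -36 mm, y -33 mm. For judging where the plate's edges are.
- plate_corner1 (a point): Corner point of the retainer plate at the end of a long straight edge, at half thickness: plate frame x -36 mm, y +33 mm. For judging where the plate's edges are.
- plate_corner2 (a point): Corner point of the retainer plate at the end of a long straight edge, at half thickness: plate frame x +36 mm, y -33 mm. For judging where the plate's edges are.
- plate_corner3 (a point): Corner point of the retainer plate at the end of a long straight edge, at half thickness: plate frame x +36 mm, y +33 mm. For judging where the plate's edges are.
- nut_a: Hexagonal steel pulley nut, 24 mm across flats, 13 mm high, origin at the centre of its underside; it lies on the board near its right-hand end. Leave it.
- nut_b: The same nut again, on the counter in front of the board, to one side of the plate. Leave it.
- cap: Green plastic brush cap, 30 by 60 mm, 29 mm high, origin at the centre of its underside; on the counter in front of the board, to the other side of the plate. Leave it.
- bearing: Ball bearing, 47 mm across, 14 mm high, lying flat on the rear part of the board, origin at the centre of its underside. Leave it.
- driver: Screwdriver, 200 mm long, lying on the counter on the robot's left. Leave it.
- alternator: Silver alternator body, 130 mm across (170 mm over its ears), 174 mm high with its shaft, standing on the turntable; origin at the centre of its underside. Leave it.
- pulley: Ribbed steel pulley, 58 mm across, 32 mm high, standing on the turntable; origin at the centre of its underside. Leave it.
- susan: Wooden turntable (lazy susan), 340 mm across, its top 32 mm above the counter, on the robot's right; origin on its axis 14 mm above the counter. Not needed.
Mind the look-alikes: they are no part of the job. There is more than one size of the plate; the job needs the smallest.

How it is judged:
On the way:
1. the plate stands on its long edge in front of the board's front edge (angle between plate's own z axis and vertical between 1.1 and 2 rad and x of plate in the frame of board between -0.035 and 0.02 m and y of plate in the frame of board between -0.12 and 0.12 m and height (world z) of plate below 0.06 m), for 0.05 s.
At the end, for the whole second after the job is handed in: The plate lies at rest upside down (its z axis within 0.09 rad of straight down), flat on the board (its origin 18.5 to 23.5 mm above the counter), all its corners inside the board's outline to within 2 mm (angle between plate's own z axis and vertical above 3.05 rad and height (world z) of plate between 0.0185 and 0.0235 m and x of plate_corner0 in the frame of board between -0.002 and 0.182 m and x of plate_corner1 in the frame of board between -0.002 and 0.182 m and x of plate_corner2 in the frame of board between -0.002 and 0.182 m and x of plate_corner3 in the frame of board between -0.002 and 0.182 m and y of plate_corner0 in the frame of board between -0.142 and 0.142 m and y of plate_corner1 in the frame of board between -0.142 and 0.142 m and y of plate_corner2 in the frame of board between -0.142 and 0.142 m and y of plate_corner3 in the frame of board between -0.142 and 0.142 m and linear speed of plate below 0.01 m/s and angular speed of plate below 0.1 rad/s); the robot touches nothing.
It fails at once if the plate is lifted clear of counter and board (all its corners more than 35 mm above the counter) (height (world z) of each of plate_corner0, plate_corner1, plate_corner2, plate_corner3 above 0.035 m).
It fails at once if the plate is pinched or pressed hard (more than 30 N between fingers and plate) (contact force between plate and the fingers above 30 N).
It fails at once if something else is disturbed (a nut, the cap or the bearing moved more than 12 mm; the screwdriver, alternator or pulley more than 20 mm) (distance of any of alternator, pulley, driver from where it was at the start of the episode above 0.02 m or distance of any of nut_a, nut_b, cap, bearing from where it was at the start of the episode above 0.012 m).
It also fails if it takes over 58 s, if anything falls off the work surface, if the arm or the gripper's body presses on something with over 40 N, if the wrist force passes 120 N, or if a joint passes its speed limit or range.

### The arm

A 6-joint arm with a two-finger parallel gripper is mounted at the origin on the work surface. World frame = base frame: x ahead of the robot, y to its left, z up, the work surface at z = 0. Lengths are in m, angles in rad, forces in N, time in s.
With the tool pointing down it reaches from about 0.15 to 0.775 m from the base axis. Payload 6.1 kg.
Tool frame: the origin (TCP) lies between the finger pads; the fingertips stand tcp_to_tips ahead of it and the grasp point (between the pads) lies 5 mm behind it (tcp_to_tips is the distance from the TCP to the fingertips, in m); y points along the fingers, x is the direction in which the jaws open and shut, and the axes are right-handed (so a half turn about y gives the same grasp; the last joint's range is limited). The gripper opens to 85 mm and grips with 20 to 120 N. Pads are 22 mm wide; open, the fingers measure 114 mm over their backs; the gripper's body (76 mm by 85 mm) begins 54 mm behind the grasp point. The pads swing forward as they close: fully open they stand 13 mm farther back than shut.
Start: joints at [1.222, 0.126, -0.04, 1.405, 0, 1.571], TCP at [0.179, 0.493, 0.245] pointing down, gripper open.
Joint ranges: [-2.72, 2.72], [-0.95, 1.95], [-1.27, 1.35], [-1.78, 2.02], [-1.46, 1.47], [-3.14, 3.14]. Speed limits (rad/s): [2.39, 2.39, 3.01, 3.14, 3.14, 3.14].

### API

Orientations are given as a unit quaternion [x, y, z, w].
In Python, from station import read_state, snapshot, hand_in, tcp_to_tips gives the robot as it stands. The module is installed in compiled form; this text tells all that it offers.
- The arm moves only by the tool send_rows, never from a script. Its argument "commands" is a list of rows, each an object of numbers: "dx", "dy", "dz": the shift along the tool's x, y, z in cm; "turn": the turn about the tool's y in degrees; "gripper": the opening, from 0 (shut) to 1 (fully open). In form: [{"dx": .., "dy": .., "dz": .., "turn": .., "gripper": ..}, ...]. A call has 1 to 20 rows; each row is the pose to reach, as a shift and turn from the pose commanded when the call began, along the tool's axes at that moment; what a row does not reach only later rows make up. A row lasts 1/12 s, in which the tool goes at most 41.7 mm and 7.16 degrees, less where a joint would pass 70% of its speed; a pose out of reach is approached as far as the arm can. A call with a gripper value outside its range is refused whole. The fingers move at their own pace and stop on an object; the grip force is fixed at half the most. Time passes only in rows, so rows that repeat a pose let the fingers close. It gives the time, the measured TCP pose, the force and the opening at its end, in the units of the state.
- read_state(): the state, without advancing time (a new reading comes with each control period).
- snapshot(name): name is "side" or "top"; returns a dict with "image" (420x560x3 uint8, red, green, blue), "fx", "fy", "cx", "cy" (pixels), "world_from_camera" (4x4, takes a point from camera to world coordinates). Camera axes: x right, y up, looking along -z (the intrinsics and any distortion apply to the point x, -y, -z); pixel columns grow to the right and rows downward; lengths in m; the calibration is good to about 2 mm. A picture is of the moment at which its call begins. There is no depth.
- hand_in(): hands the job in, once; it reports no verdict.
The state is a dict: "time": time; "joint_pos": joint angles; "joint_vel": joint speeds; "effort": joint torques, N m; "ee_pos": TCP position; "orientation": TCP orientation; "ft_force": force on the tool from outside, world axes, zero at the start; "wrist_torque": the same for the moment, N m; "width": opening from 0.0 (shut) to 1.0 (fully open).
Only numpy, scipy, OpenCV 4.12 (cv2) and the standard library are available. Lean on these libraries where they do the work, as an engineer would, in place of code of your own. Each camera call takes 0.05 s, during which the arm holds its last target.

## Working session

There is one attempt and no reset: what is moved stays moved. The work goes in short steps, Python scripts to look and compute and a tool call to move; the robot and the scene stay as the last step left them, time stands still between calls to the robot, and variables do not carry over. Pictures are saved under pics/ and viewed, and the job is handed in when it is done.

Besides the shell and the picture viewer there is one more tool, called after "Request:" as a command line: name --argument value ..., lists and objects as JSON in quotes. send_rows: Moves the arm, as the interface text tells. Its arguments: {"type":"object","properties":{"commands":{"type":"array"}},"required":["commands"]}

```bash
mkdir -p pics
python3 - <<'E'
from station import *
import cv2,numpy as np
s=read_state();print({k:np.round(v,3) for k,v in s.items()}); print(tcp_to_tips)
for n in("side","top"):
    d=snapshot(n);cv2.imwrite(f"pics/{n}0.png",d["image"][:,:,::-1])
    print(n,d["fx"],d["fy"],d["cx"],d["cy"],[k for k in d]);print(np.round(d["world_from_camera"],4).tolist())
E
```

```text
{'time': np.float64(0.0), 'joint_pos': array([ 1.222,  0.126, -0.041,  1.405, -0.   ,  1.571]), 'joint_vel': array([0.001, 0.003, 0.001, 0.002, 0.001, 0.001]), 'effort': array([ 1.0000e-03, -4.3591e+01,  3.5292e+01,  1.7000e-02,  0.0000e+00,
        0.0000e+00]), 'ee_pos': array([0.179, 0.493, 0.245]), 'orientation': array([ 0.58 ,  0.405, -0.406, -0.579]), 'ft_force': array([0.277, 0.013, 0.928]), 'wrist_torque': array([-0.047, -0.021, -0.04 ]), 'width': np.float64(1.002)}
0.014
side 413.3472358377878 413.3472358377878 273.84338167241646 207.44238348394524 ['image', 'fx', 'fy', 'cx', 'cy', 'world_from_camera']
[[0.7631, 0.4623, -0.4515, -0.0866], [-0.646, 0.5282, -0.551, -0.7824], [-0.0162, 0.7122, 0.7018, 0.961], [0.0, 0.0, 0.0, 1.0]]
top 520.3401611810643 520.3401611810643 286.02429682750534 211.11910403034378 ['image', 'fx', 'fy', 'cx', 'cy', 'world_from_camera']
[[0.0146, 0.9874, -0.1577, 0.3045], [-0.9995, 0.0191, 0.027, -0.0294], [0.0297, 0.1572, 0.9871, 1.3298], [0.0, 0.0, 0.0, 1.0]]
```

View pics/side0.png

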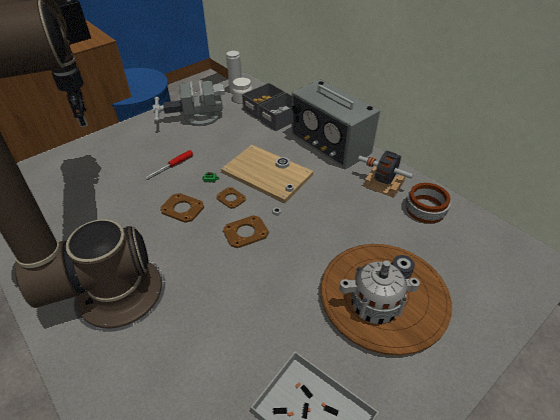

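View pics/top0.png

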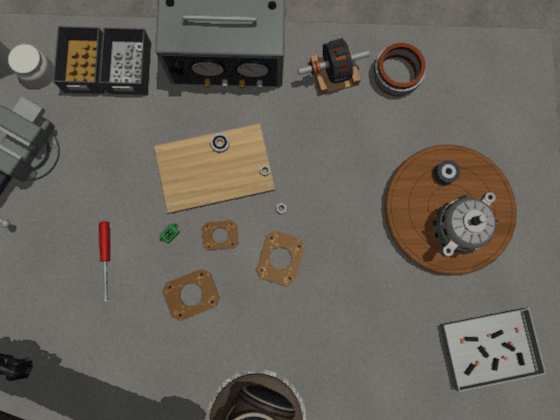

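Three bronze plates in the top view: (220,236), (191,294) and (281,258). The one at (220,236) is visibly the smallest, and lies between the nut and the cap. I'll confirm with a crop and by measuring.

```bash
cat > h.py <<'E'
from station import *
import cv2,numpy as np
from scipy.spatial.transform import Rotation as R
def ray(d,u,v,z):
    M=d["world_from_camera"];r=M[:3,:3]@np.array([(u-d["cx"])/d["fx"],-(v-d["cy"])/d["fy"],-1.]);o=M[:3,3]
    return o+r*(z-o[2])/r[2]
def proj(d,p):
    M=d["world_from_camera"];q=M[:3,:3].T@(np.array(p)-M[:3,3])
    return np.array([d["cx"]+d["fx"]*q[0]/-q[2],d["cy"]-d["fy"]*q[1]/-q[2]])
def crop(d,x0,y0,x1,y1,f,name):
    cv2.imwrite(f"pics/{name}.png",cv2.resize(d["image"][y0:y1,x0:x1,::-1],None,fx=f,fy=f,interpolation=cv2.INTER_CUBIC))
E
python3 - <<'E'
from h import *
d=snapshot("top");crop(d,150,120,300,270,5.3 if 0 else 4,"tc0")
s=snapshot("side");crop(s,190,130,330,250,5,"sc0")
for c in [(220,236),(191,294),(281,258)]: print(ray(d,*c,.006))
E
```

```text
[0.44855281 0.1016645  0.006     ]
[0.30160226 0.16888042 0.006     ]
[ 0.39519095 -0.05467729  0.006     ]
```

View pics/tc0.png

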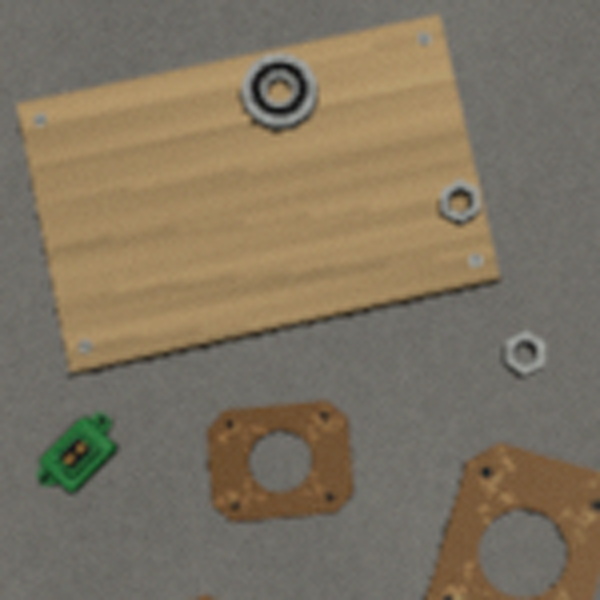

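View pics/sc0.png

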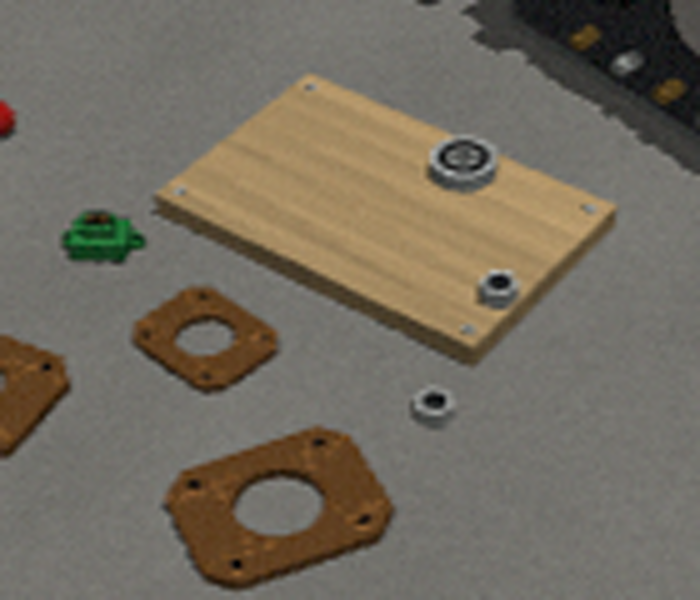

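The crop shows the smallest plate at about (220,236), in front of the board. The cap lies to its left at (169,233) and nut_b to its right at (281,208). Now I'll measure.

```bash
cat >> h.py <<'E'
def mask_plate(d,near=None):
    hsv=cv2.cvtColor(d["image"],cv2.COLOR_RGB2HSV)
    return hsv
E
python3 - <<'E'
from h import *
d=snapshot("top")
def cp(x,y): return (x/4+150-.375,y/4+120-.375)
B=np.array([ray(d,*cp(*c),.018) for c in [(70,372),(499,278),(440,15),(17,103)]])
print(B.round(4)); L=np.linalg.norm
print(L(B[0]-B[1]),L(B[1]-B[2]),L(B[2]-B[3]),L(B[3]-B[0]))
hsv=cv2.cvtColor(d["image"],cv2.COLOR_RGB2HSV)
print(hsv[225,210],hsv[180,200],hsv[260,200])
m=((hsv[...,0]<18)&(hsv[...,1]>110)).astype(np.uint8)
n,l,st,c=cv2.connectedComponentsWithStats(m)
for i in range(1,n):
    if st[i,4]>150:
        cs,_=cv2.findContours((l==i).astype(np.uint8),0,cv2.CHAIN_APPROX_NONE)
        P=np.array([ray(d,*p[0],.006)[:2] for p in cs[0]])
        r=cv2.minAreaRect((P*1000).astype(np.float32)); print(st[i],c[i].round(1),r)
for n,p,z in [("nut_b",(525,353),.013),("nut_a",(459,202),.031),("bearing",(280,90),.032),("cap",(78,455),.029)]:
    print(n,ray(d,*cp(*p),z).round(4))
E
```

```text
[[ 0.5044  0.2361  0.018 ]
 [ 0.5707 -0.0346  0.018 ]
 [ 0.7455  0.0073  0.018 ]
 [ 0.6796  0.279   0.018 ]]
0.2786997035535745 0.1797381411174909 0.2796500802945286 0.18040930946348463
[ 15 138 111] [ 18 101 166] [ 21  16 115]
[378  43  47  46 690] [401.3  64.8] ((923.2094116210938, -372.41455078125), (126.01054382324219, 130.2802734375), 89.2379379272461)
[310  55  50  39 607] [330.3  77.1] ((903.9426879882812, -191.3054656982422), (109.66606140136719, 115.92511749267578), 16.42519187927246)
[ 385  145  131  130 9836] [445.8 206.8] ((532.0001220703125, -493.54583740234375), (340.493408203125, 342.7869873046875), 0.9036881923675537)
[ 99 221  11  40 392] [104.  240.8] ((431.90692138671875, 393.4372253417969), (99.87650299072266, 25.080842971801758), 4.0428948402404785)
[202 221  36  29 691] [219.4 234.9] ((451.7610778808594, 103.1793212890625), (69.97409057617188, 88.5918960571289), 7.3674492835998535)
[ 257  231   47   55 1376] [280. 258.] ((395.65130615234375, -52.34326934814453), (98.95030212402344, 124.9602279663086), 74.55760192871094)
[ 163  269   56   51 1503] [190.5 294.3] ((301.43634033203125, 169.61590576171875), (99.43316650390625, 125.74541473388672), 22.904211044311523)
nut_b [ 0.5231 -0.0521  0.013 ]
nut_a [ 0.6171 -0.0081  0.031 ]
bearing [0.6881 0.1084 0.032 ]
cap [0.4504 0.2263 0.029 ]
```

```bash
cat >> h.py <<'E'
yaw=np.radians(13.6);BO=np.array([.5376,.1008,0]);BR=R.from_euler('z',yaw).as_matrix()
def tob(p): return BR.T@(np.array(p)-BO)
def fromb(p): return BR@np.array(p)+BO
def need(pb):  # move (cm in tool axes) to put fingertip centre at board-frame pb
    s=read_state();T=R.from_quat(s["orientation"]).as_matrix()
    tip=s["ee_pos"]+T[:,1]*tcp_to_tips
    return (T.T@(fromb(pb)-tip)*100).round(2)
def st():
    s=read_state();T=R.from_quat(s["orientation"]).as_matrix()
    tip=s["ee_pos"]+T[:,1]*tcp_to_tips
    print("t",round(float(s["time"]),2),"tip board mm",(tob(tip)*1000).round(1),"F board",(BR.T@s["ft_force"]).round(2),"w",round(float(s["width"]),3))
    print("tool axes in board\n",(BR.T@T).round(3))
E
python3 - <<'E'
from h import *
st(); print(R.from_quat(read_state()["orientation"]).as_matrix().round(3)); print(need([-.15,.022,.10]))
E
```

```text
t 0.25 tip board mm [-255.9  465.6  230.9] F board [ 0.64 -0.27  0.46] w 0.998
tool axes in board
 [[ 0.553 -0.    -0.833]
 [ 0.833 -0.001  0.553]
 [-0.001 -1.     0.   ]]
[[ 0.342 -0.    -0.94 ]
 [ 0.94  -0.001  0.342]
 [-0.001 -1.     0.   ]]
[-31.09  13.12 -33.37]
```

Request:
send_rows --commands '[{"dx":-31.1,"dy":8,"dz":-33.4,"turn":-33.6,"gripper":0.4},{"dx":-31.1,"dy":8,"dz":-33.4,"turn":-33.6,"gripper":0.4},{"dx":-31.1,"dy":8,"dz":-33.4,"turn":-33.6,"gripper":0.4},{"dx":-31.1,"dy":8,"dz":-33.4,"turn":-33.6,"gripper":0.4},{"dx":-31.1,"dy":8,"dz":-33.4,"turn":-33.6,"gripper":0.4},{"dx":-31.1,"dy":8,"dz":-33.4,"turn":-33.6,"gripper":0.4},{"dx":-31.1,"dy":8,"dz":-33.4,"turn":-33.6,"gripper":0.4},{"dx":-31.1,"dy":8,"dz":-33.4,"turn":-33.6,"gripper":0.4},{"dx":-31.1,"dy":8,"dz":-33.4,"turn":-33.6,"gripper":0.4},{"dx":-31.1,"dy":8,"dz":-33.4,"turn":-33.6,"gripper":0.4},{"dx":-31.1,"dy":8,"dz":-33.4,"turn":-33.6,"gripper":0.4},{"dx":-31.1,"dy":8,"dz":-33.4,"turn":-33.6,"gripper":0.4},{"dx":-31.1,"dy":8,"dz":-33.4,"turn":-33.6,"gripper":0.4},{"dx":-31.1,"dy":8,"dz":-33.4,"turn":-33.6,"gripper":0.4},{"dx":-31.1,"dy":8,"dz":-33.4,"turn":-33.6,"gripper":0.4}]'

```text
time: 1.5
ee_pos: [0.3868, 0.0872, 0.1654]
orientation: [0.437, 0.556, -0.556, -0.437]
ft_force: [-0.6, 0.6, 0.4]
width: 0.398
```

Run:
```python
from h import *
st();print(need([-.15,.022,.03]))
```

```text
t 1.5 tip board mm [-149.8   22.2  151.4] F board [-0.41  0.73  0.44] w 0.398
tool axes in board
 [[ 0. -0. -1.]
 [ 1.  0.  0.]
 [ 0. -1.  0.]]
[-0.02 12.14  0.02]
```

Request:
send_rows --commands '[{"dx":0,"dy":4,"dz":0,"turn":0,"gripper":0.4},{"dx":0,"dy":8,"dz":0,"turn":0,"gripper":0.4},{"dx":0,"dy":11,"dz":0,"turn":0,"gripper":0.4},{"dx":0,"dy":12.5,"dz":0,"turn":0,"gripper":0.4},{"dx":0,"dy":12.5,"dz":0,"turn":0,"gripper":0.4}]'

```text
time: 1.92
ee_pos: [0.3839, 0.0876, 0.0372]
orientation: [-0.435, -0.555, 0.558, 0.438]
ft_force: [-1.2, 0.2, -0.6]
width: 0.399
```

Run:
```python
from h import *
st()
d=snapshot("top");crop(d,150,150,300,270,5,"t1")
s=snapshot("side");crop(s,190,130,330,250,5,"s1")
# predicted tip px
for y in(-.015,.015): print(proj(s,fromb([-.15+.011,.022+y*2,.026])), proj(s,fromb([-.15+.011,.022+y*2,.013])))
```

```text
t 1.92 tip board mm [-152.6   23.3   23.2] F board [-1.1   0.45 -0.61] w 0.399
tool axes in board
 [[-0.003 -0.006 -1.   ]
 [ 1.     0.    -0.003]
 [ 0.    -1.     0.006]]
[226.23445691 205.49918625] [226.62036118 208.34428389]
[212.49372781 198.19852649] [212.96344557 201.03876731]
```

View pics/t1.png

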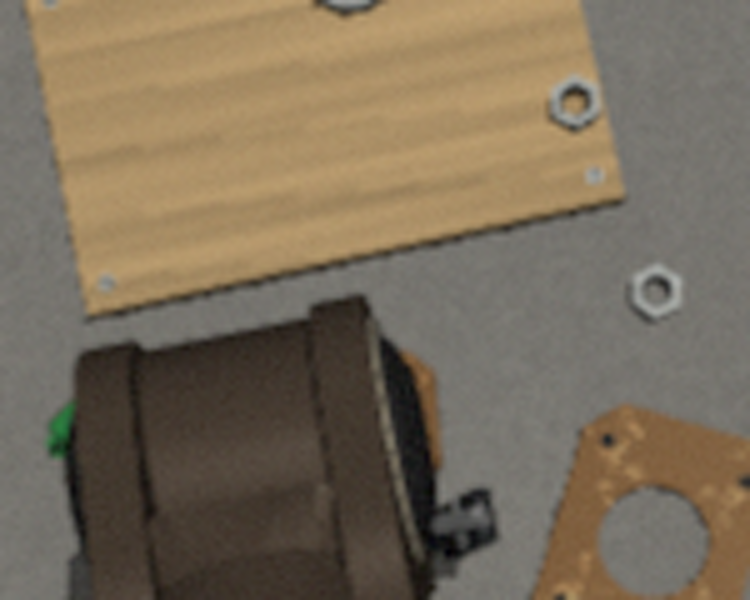

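View pics/s1.png

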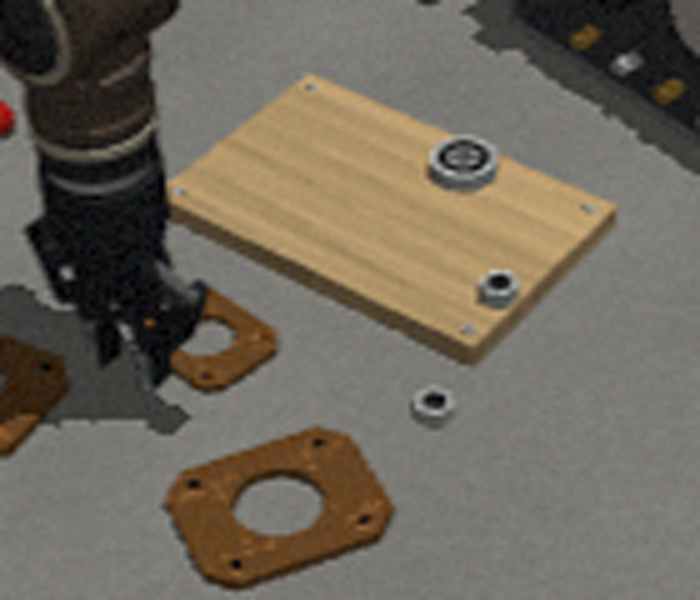

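Request:
send_rows --commands '[{"dx":0,"dy":0.8,"dz":0,"turn":0,"gripper":0.4},{"dx":0,"dy":1.3,"dz":0,"turn":0,"gripper":0.4},{"dx":0,"dy":1.5,"dz":0,"turn":0,"gripper":0.4},{"dx":0,"dy":1.5,"dz":0,"turn":0,"gripper":0.4}]'

```text
time: 2.35
ee_pos: [0.3871, 0.087, 0.0253]
orientation: [0.437, 0.556, -0.556, -0.437]
ft_force: [-0.2, -0.2, 0.3]
width: 0.395
```

Run:
```python
from h import *
st()
s=snapshot("side");crop(s,190,130,330,250,5,"s2")
st()
```

```text
t 2.35 tip board mm [-149.5   22.    11.3] F board [-0.25 -0.11  0.32] w 0.395
tool axes in board
 [[-0.  0. -1.]
 [ 1. -0. -0.]
 [-0. -1. -0.]]
t 2.4 tip board mm [-149.5   22.    11.5] F board [ 0.22 -0.75 -0.31] w 0.4
tool axes in board
 [[-0.  0. -1.]
 [ 1. -0. -0.]
 [-0. -1. -0.]]
```

View pics/s2.png

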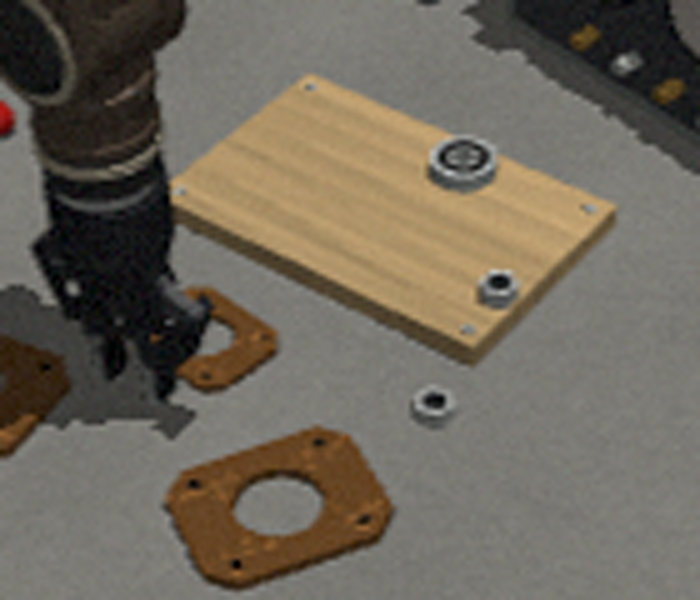

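Request:
send_rows --commands '[{"dx":0,"dy":0.3,"dz":0,"turn":0,"gripper":0.4},{"dx":0,"dy":0.6,"dz":0,"turn":0,"gripper":0.4},{"dx":0,"dy":0.8,"dz":0,"turn":0,"gripper":0.4},{"dx":0,"dy":0.8,"dz":0,"turn":0,"gripper":0.4}]'

```text
time: 2.73
ee_pos: [0.3867, 0.0868, 0.0168]
orientation: [-0.437, -0.556, 0.556, 0.437]
ft_force: [-1.1, -0.4, -0.2]
width: 0.4
```

Run:
```python
from h import *
st()
```

```text
t 2.73 tip board mm [-149.9   21.9    2.8] F board [-1.15 -0.13 -0.21] w 0.4
tool axes in board
 [[-0.    -0.001 -1.   ]
 [ 1.     0.    -0.   ]
 [ 0.    -1.     0.001]]
```

Request:
send_rows --commands '[{"dx":0,"dy":0.1,"dz":0,"turn":0,"gripper":0.4},{"dx":0,"dy":0.2,"dz":0,"turn":0,"gripper":0.4},{"dx":0,"dy":0.2,"dz":0,"turn":0,"gripper":0.4}]'

```text
time: 2.98
ee_pos: [0.387, 0.0869, 0.0152]
orientation: [-0.437, -0.556, 0.556, 0.437]
ft_force: [0.1, -0.8, 0.1]
width: 0.4
```

Request:
send_rows --commands '[{"dx":0,"dy":0.1,"dz":0,"turn":0,"gripper":0.4},{"dx":0,"dy":0.2,"dz":0,"turn":0,"gripper":0.4},{"dx":0,"dy":0.2,"dz":0,"turn":0,"gripper":0.4}]'

```text
time: 3.23
ee_pos: [0.3871, 0.087, 0.0132]
orientation: [0.437, 0.556, -0.556, -0.437]
ft_force: [0.1, -0.3, -0.1]
width: 0.398
```

Request:
send_rows --commands '[{"dx":0,"dy":0.1,"dz":0,"turn":0,"gripper":0.4},{"dx":0,"dy":0.2,"dz":0,"turn":0,"gripper":0.4},{"dx":0,"dy":0.2,"dz":0,"turn":0,"gripper":0.4}]'

```text
time: 3.48
ee_pos: [0.3872, 0.087, 0.0131]
orientation: [0.437, 0.556, -0.556, -0.437]
ft_force: [-8.2, -1.8, 22.5]
width: 0.404
```

Request:
send_rows --commands '[{"dx":0,"dy":0.1,"dz":0,"turn":0,"gripper":0.4},{"dx":0,"dy":0.1,"dz":0,"turn":0,"gripper":0.4}]'

```text
time: 3.65
ee_pos: [0.3872, 0.087, 0.013]
orientation: [0.437, 0.556, -0.555, -0.437]
ft_force: [-12.3, -2.5, 33.7]
width: 0.402
```

Request:
send_rows --commands '[{"dx":0,"dy":-0.5,"dz":0,"turn":0,"gripper":0.4},{"dx":0,"dy":-0.5,"dz":-0.6,"turn":0,"gripper":0.4},{"dx":0,"dy":-0.5,"dz":-1.2,"turn":0,"gripper":0.4},{"dx":0,"dy":-0.5,"dz":-1.8,"turn":0,"gripper":0.4},{"dx":0,"dy":-0.5,"dz":-2.4,"turn":0,"gripper":0.4},{"dx":0,"dy":-0.5,"dz":-3.0,"turn":0,"gripper":0.4},{"dx":0,"dy":-0.5,"dz":-3.5,"turn":0,"gripper":0.4},{"dx":0,"dy":-0.5,"dz":-3.5,"turn":0,"gripper":0.4}]'

```text
time: 4.32
ee_pos: [0.4222, 0.0955, 0.015]
orientation: [0.437, 0.556, -0.556, -0.437]
ft_force: [-0.7, 0.2, 0.0]
width: 0.398
```

Run:
```python
from h import *
st()
s=snapshot("side");crop(s,190,130,330,250,5,"s3")
d=snapshot("top");crop(d,150,150,300,270,5,"t3")
```

```text
t 4.32 tip board mm [-113.4   22.     1. ] F board [-0.6   0.38  0.02] w 0.398
tool axes in board
 [[-0.  0. -1.]
 [ 1.  0. -0.]
 [ 0. -1. -0.]]
```

View pics/s3.png

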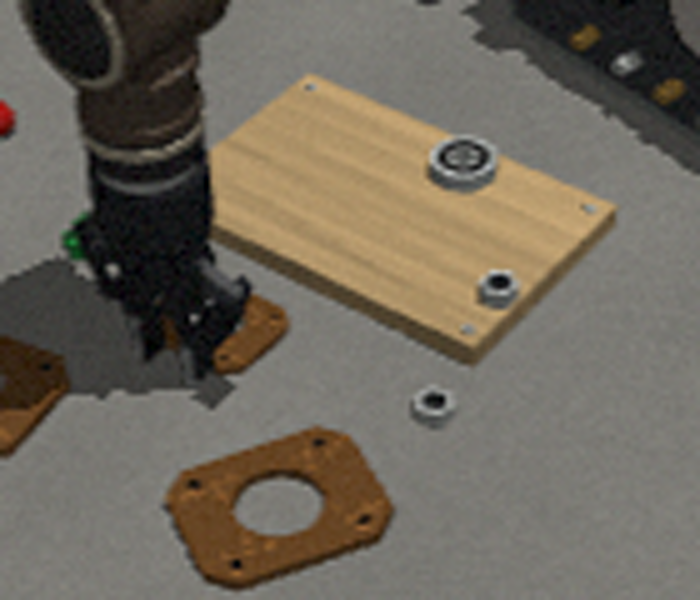

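View pics/t3.png

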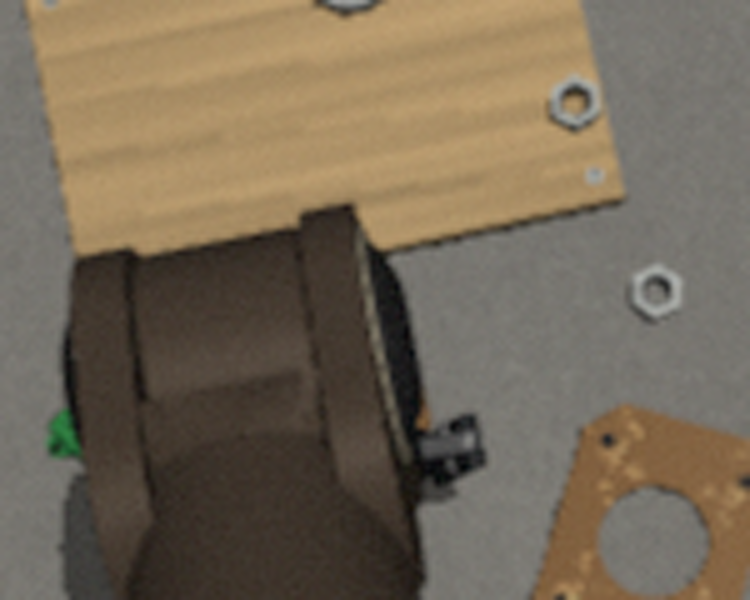

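Request:
send_rows --commands '[{"dx":0,"dy":0,"dz":-0.6,"turn":0,"gripper":0.4},{"dx":0,"dy":0,"dz":-1.2,"turn":0,"gripper":0.4},{"dx":0,"dy":0,"dz":-1.8,"turn":0,"gripper":0.4},{"dx":0,"dy":0,"dz":-2.2,"turn":0,"gripper":0.4},{"dx":0,"dy":0,"dz":-2.5,"turn":0,"gripper":0.4},{"dx":0,"dy":0,"dz":-2.5,"turn":0,"gripper":0.4}]'

```text
time: 4.92
ee_pos: [0.4462, 0.1013, 0.0153]
orientation: [0.437, 0.556, -0.556, -0.437]
ft_force: [-0.3, 0.6, 0.9]
width: 0.399
```

Run:
```python
from h import *
st()
s=snapshot("side");crop(s,190,130,330,250,5,"s4")
```

```text
t 4.92 tip board mm [-88.7  22.    1.3] F board [-0.12  0.62  0.89] w 0.399
tool axes in board
 [[-0.     0.001 -1.   ]
 [ 1.     0.    -0.   ]
 [ 0.    -1.    -0.001]]
```

View pics/s4.png

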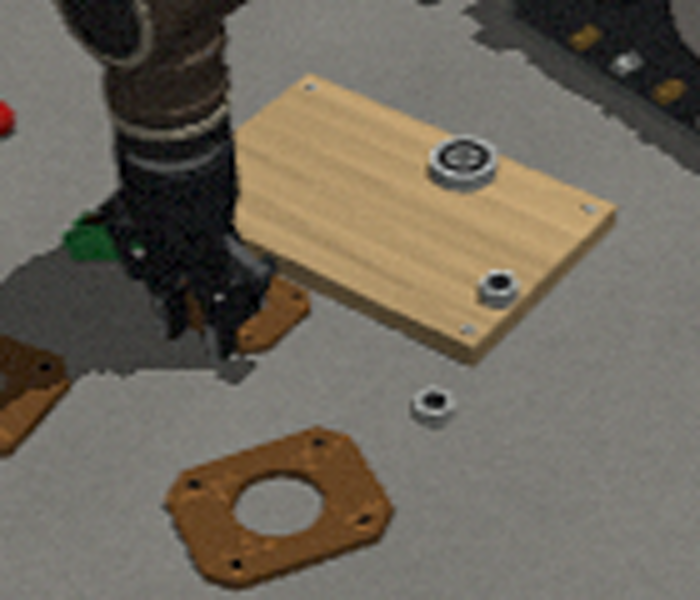

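Request:
send_rows --commands '[{"dx":0,"dy":0,"dz":-0.15,"turn":0,"gripper":0.4},{"dx":0,"dy":0,"dz":-0.3,"turn":0,"gripper":0.4},{"dx":0,"dy":0,"dz":-0.3,"turn":0,"gripper":0.4}]'

```text
time: 5.22
ee_pos: [0.4481, 0.1017, 0.0153]
orientation: [-0.437, -0.556, 0.556, 0.437]
ft_force: [-2.0, -1.4, 0.9]
width: 0.403
```

Request:
send_rows --commands '[{"dx":0,"dy":0,"dz":-0.1,"turn":0,"gripper":0.4},{"dx":0,"dy":0,"dz":-0.2,"turn":0,"gripper":0.4},{"dx":0,"dy":0,"dz":-0.2,"turn":0,"gripper":0.4}]'

```text
time: 5.47
ee_pos: [0.4503, 0.1023, 0.0153]
orientation: [0.437, 0.556, -0.556, -0.437]
ft_force: [-2.1, -0.1, 0.4]
width: 0.399
```

Request:
send_rows --commands '[{"dx":0,"dy":0,"dz":-0.1,"turn":0,"gripper":0.4},{"dx":0,"dy":0,"dz":-0.15,"turn":0,"gripper":0.4},{"dx":0,"dy":0,"dz":-0.15,"turn":0,"gripper":0.4}]'

```text
time: 5.72
ee_pos: [0.4518, 0.1026, 0.0153]
orientation: [0.437, 0.556, -0.556, -0.437]
ft_force: [-1.9, -1.0, 0.3]
width: 0.402
```

Run:
```python
from h import *
st()
```

```text
t 5.72 tip board mm [-83.   22.    1.3] F board [-2.06 -0.5   0.28] w 0.402
tool axes in board
 [[-0.  0. -1.]
 [ 1.  0. -0.]
 [ 0. -1. -0.]]
```

Request:
send_rows --commands '[{"dx":0,"dy":0,"dz":-0.1,"turn":0,"gripper":0.4},{"dx":0,"dy":0,"dz":-0.15,"turn":0,"gripper":0.4},{"dx":0,"dy":0,"dz":-0.15,"turn":0,"gripper":0.4}]'

```text
time: 5.97
ee_pos: [0.4531, 0.1029, 0.0152]
orientation: [-0.437, -0.556, 0.556, 0.437]
ft_force: [-2.8, -1.2, 1.9]
width: 0.398
```

Request:
send_rows --commands '[{"dx":0,"dy":0,"dz":-0.1,"turn":0,"gripper":0.4},{"dx":0,"dy":0,"dz":-0.15,"turn":0,"gripper":0.4},{"dx":0,"dy":0,"dz":-0.15,"turn":0,"gripper":0.4}]'

```text
time: 6.22
ee_pos: [0.4533, 0.103, 0.0151]
orientation: [-0.437, -0.555, 0.556, 0.438]
ft_force: [-6.6, -1.8, 5.1]
width: 0.403
```

Request:
send_rows --commands '[{"dx":0,"dy":-0.2,"dz":-0.05,"turn":0,"gripper":0.4},{"dx":0,"dy":-0.4,"dz":-0.05,"turn":0,"gripper":0.4},{"dx":0,"dy":-0.6,"dz":-0.05,"turn":0,"gripper":0.4},{"dx":0,"dy":-0.8,"dz":-0.05,"turn":0,"gripper":0.4}]'

```text
time: 6.55
ee_pos: [0.4537, 0.103, 0.0227]
orientation: [-0.437, -0.555, 0.557, 0.438]
ft_force: [-5.7, -1.3, -1.1]
width: 0.394
```

Run:
```python
from h import *
st()
s=snapshot("side");crop(s,210,160,290,220,9,"s5")
```

```text
t 6.55 tip board mm [-81.   21.9   8.7] F board [-5.85  0.08 -1.09] w 0.394
tool axes in board
 [[-0.    -0.003 -1.   ]
 [ 1.    -0.    -0.   ]
 [-0.    -1.     0.003]]
```

View pics/s5.png

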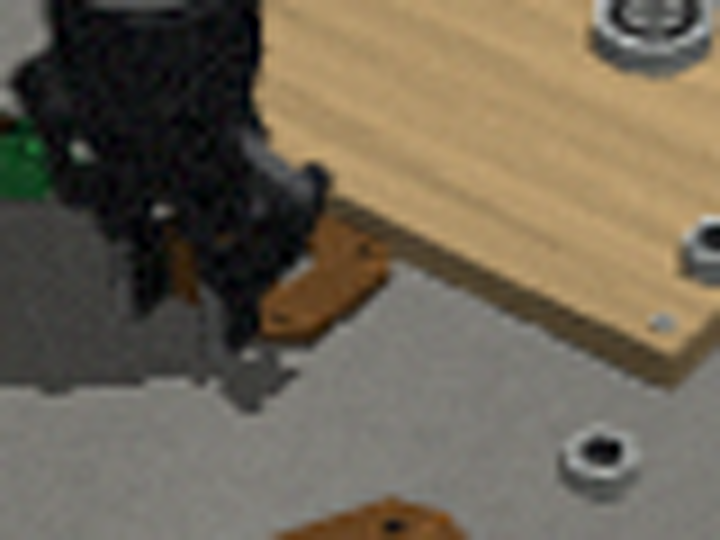

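Request:
send_rows --commands '[{"dx":0,"dy":-0.25,"dz":-0.0,"turn":0,"gripper":0.4},{"dx":0,"dy":-0.5,"dz":-0.03,"turn":0,"gripper":0.4},{"dx":0,"dy":-0.75,"dz":-0.07,"turn":0,"gripper":0.4},{"dx":0,"dy":-1.0,"dz":-0.12,"turn":0,"gripper":0.4},{"dx":0,"dy":-1.25,"dz":-0.18,"turn":0,"gripper":0.4}]'

```text
time: 7.02
ee_pos: [0.4561, 0.1037, 0.0358]
orientation: [-0.437, -0.555, 0.556, 0.437]
ft_force: [-4.7, -2.8, 0.7]
width: 0.399
```

Run:
```python
from h import *
st()
s=snapshot("side");crop(s,210,160,290,220,9,"s6")
```

```text
t 7.02 tip board mm [-78.5  21.9  21.8] F board [-5.25 -1.6   0.68] w 0.399
tool axes in board
 [[-0.    -0.001 -1.   ]
 [ 1.    -0.    -0.   ]
 [-0.    -1.     0.001]]
```

View pics/s6.png

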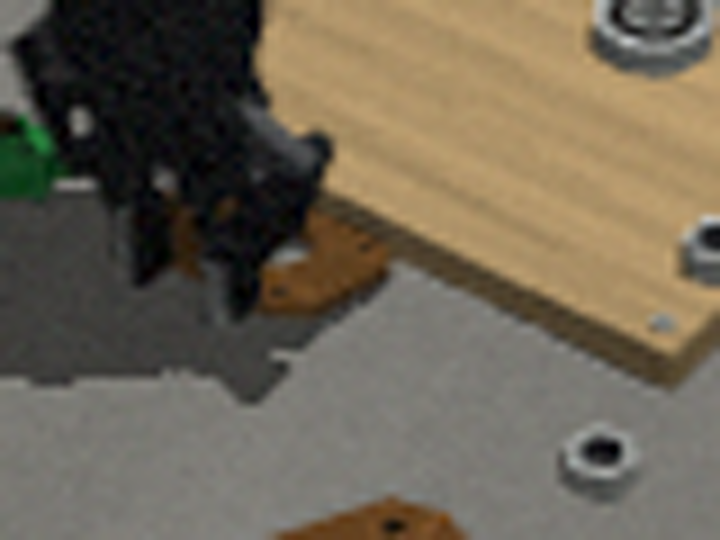

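Request:
send_rows --commands '[{"dx":0,"dy":-0.24,"dz":-0.08,"turn":0,"gripper":0.4},{"dx":0,"dy":-0.48,"dz":-0.16,"turn":0,"gripper":0.4},{"dx":0,"dy":-0.72,"dz":-0.25,"turn":0,"gripper":0.4},{"dx":0,"dy":-0.96,"dz":-0.34,"turn":0,"gripper":0.4},{"dx":0,"dy":-1.2,"dz":-0.45,"turn":0,"gripper":0.4},{"dx":0,"dy":-1.44,"dz":-0.57,"turn":0,"gripper":0.4}]'

```text
time: 7.57
ee_pos: [0.4624, 0.1052, 0.0506]
orientation: [0.437, 0.556, -0.556, -0.437]
ft_force: [-3.1, -1.5, 0.7]
width: 0.399
```

Run:
```python
from h import *
st()
s=snapshot("side");crop(s,210,160,290,220,9,"s7")
```

```text
t 7.57 tip board mm [-72.   22.   36.6] F board [-3.34 -0.78  0.71] w 0.399
tool axes in board
 [[-0.  0. -1.]
 [ 1. -0. -0.]
 [-0. -1. -0.]]
```

View pics/s7.png

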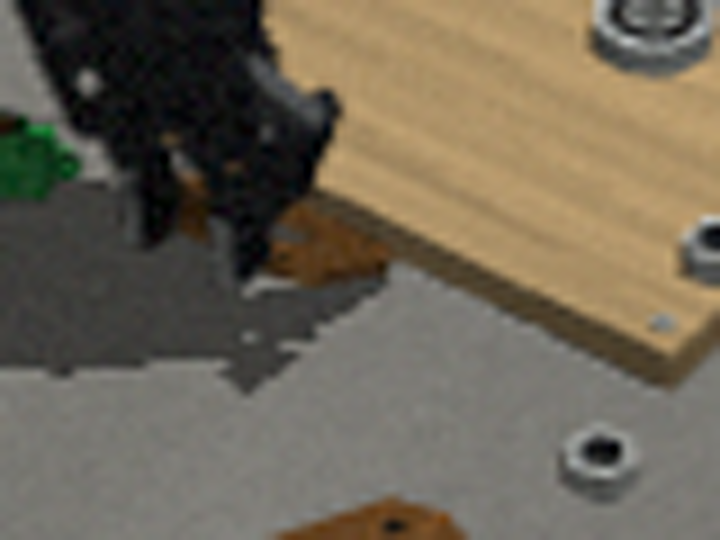

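Request:
send_rows --commands '[{"dx":0,"dy":-0.18,"dz":-0.2,"turn":0,"gripper":0.4},{"dx":0,"dy":-0.38,"dz":-0.38,"turn":0,"gripper":0.4},{"dx":0,"dy":-0.56,"dz":-0.55,"turn":0,"gripper":0.4},{"dx":0,"dy":-0.74,"dz":-0.72,"turn":0,"gripper":0.4},{"dx":0,"dy":-0.92,"dz":-0.9,"turn":0,"gripper":0.4}]'

```text
time: 8.03
ee_pos: [0.469, 0.1068, 0.0594]
orientation: [-0.436, -0.555, 0.557, 0.438]
ft_force: [-12.8, -2.7, 7.9]
width: 0.402
```

Run:
```python
from h import *
st()
s=snapshot("side");crop(s,210,160,290,220,9,"s8")
```

```text
t 8.03 tip board mm [-65.3  22.   45.4] F board [-13.07   0.38   7.94] w 0.402
tool axes in board
 [[-0.    -0.004 -1.   ]
 [ 1.    -0.    -0.   ]
 [-0.    -1.     0.004]]
```

View pics/s8.png

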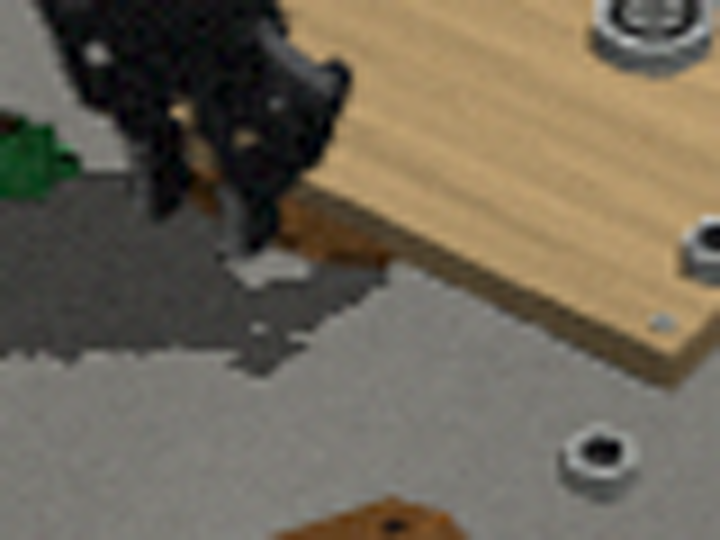

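Request:
send_rows --commands '[{"dx":0,"dy":-0.25,"dz":-0.05,"turn":0,"gripper":0.4},{"dx":0,"dy":-0.5,"dz":-0.25,"turn":0,"gripper":0.4},{"dx":0,"dy":-0.7,"dz":-0.45,"turn":0,"gripper":0.4},{"dx":0,"dy":-0.88,"dz":-0.65,"turn":0,"gripper":0.4},{"dx":0,"dy":-1.04,"dz":-0.85,"turn":0,"gripper":0.4}]'

```text
time: 8.5
ee_pos: [0.4799, 0.1094, 0.0706]
orientation: [0.437, 0.556, -0.555, -0.437]
ft_force: [-5.3, -1.0, 5.2]
width: 0.398
```

Run:
```python
from h import *
st()
s=snapshot("side");crop(s,210,160,290,220,9,"s9")
```

```text
t 8.5 tip board mm [-54.   22.   56.6] F board [-5.42  0.29  5.2 ] w 0.398
tool axes in board
 [[-0.     0.001 -1.   ]
 [ 1.     0.    -0.   ]
 [ 0.    -1.    -0.001]]
```

View pics/s9.png

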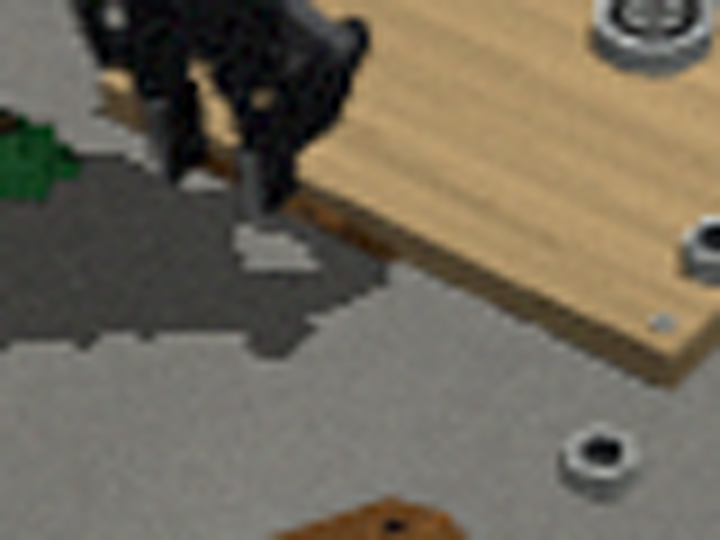

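Request:
send_rows --commands '[{"dx":0,"dy":-0.2,"dz":-0.3,"turn":0,"gripper":0.4},{"dx":0,"dy":-0.35,"dz":-0.6,"turn":0,"gripper":0.4},{"dx":0,"dy":-0.5,"dz":-0.95,"turn":0,"gripper":0.4},{"dx":0,"dy":-0.6,"dz":-1.3,"turn":0,"gripper":0.4},{"dx":0,"dy":-0.68,"dz":-1.65,"turn":0,"gripper":0.4}]'

```text
time: 8.97
ee_pos: [0.4963, 0.1134, 0.0795]
orientation: [0.438, 0.556, -0.555, -0.437]
ft_force: [-11.0, -3.2, 25.6]
width: 0.402
```

Run:
```python
from h import *
st()
s=snapshot("side");crop(s,210,160,290,220,9,"s10")
```

```text
t 8.97 tip board mm [-37.2  21.9  65.5] F board [-11.42  -0.52  25.64] w 0.402
tool axes in board
 [[-0.     0.003 -1.   ]
 [ 1.    -0.    -0.   ]
 [-0.    -1.    -0.003]]
```

View pics/s10.png

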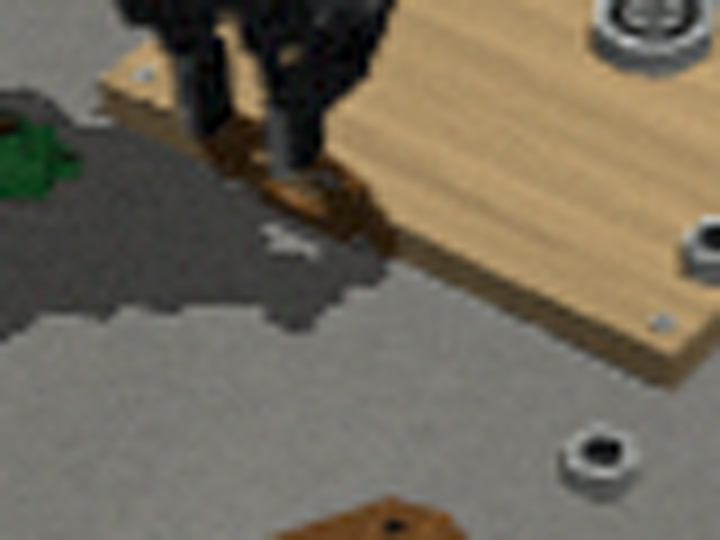

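The fingertips have ended up on top of the plate's end face instead of behind it, at about 28 N. I'll let the plate drop back and redo the lift, starting with the tips right at counter level.

Request:
send_rows --commands '[{"dx":0,"dy":-0.5,"dz":0,"turn":0,"gripper":0.4},{"dx":0,"dy":-1.5,"dz":0.5,"turn":0,"gripper":0.4},{"dx":0,"dy":-1.5,"dz":3,"turn":0,"gripper":0.4},{"dx":0,"dy":-1.5,"dz":6,"turn":0,"gripper":0.4},{"dx":0,"dy":-1.5,"dz":6,"turn":0,"gripper":0.4}]'

```text
time: 9.43
ee_pos: [0.4331, 0.0981, 0.0917]
orientation: [-0.437, -0.555, 0.556, 0.438]
ft_force: [-0.6, -0.1, -0.7]
width: 0.4
```

Run:
```python
from h import *
st()
s=snapshot("side");crop(s,190,150,290,225,8,"s11")
```

```text
t 9.43 tip board mm [-102.3   22.    77.7] F board [-0.56  0.07 -0.67] w 0.4
tool axes in board
 [[-0.    -0.003 -1.   ]
 [ 1.     0.    -0.   ]
 [ 0.    -1.     0.003]]
```

View pics/s11.png

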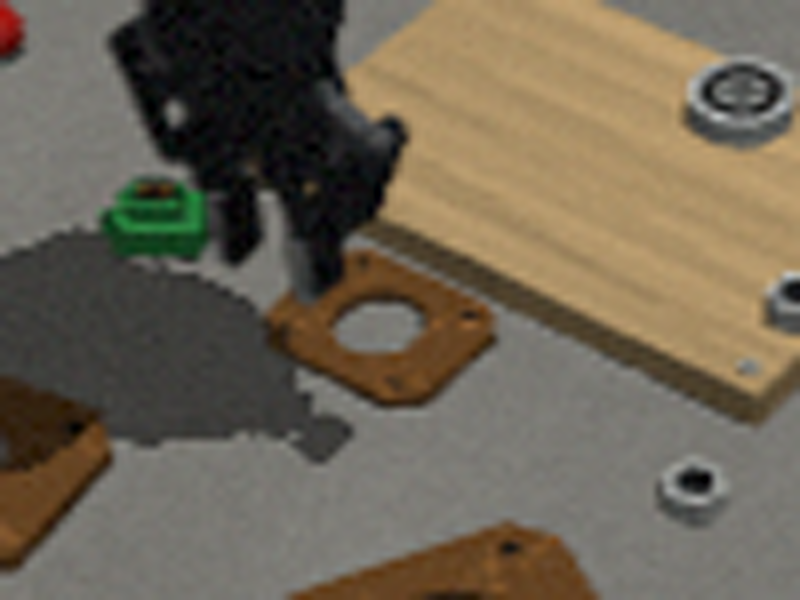

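Run:
```python
from h import *
s=snapshot("side")
def q(x,y,z=.006): return (tob(ray(s,x/8+190-.44,y/8+150-.44,z))*1000).round(1)
print("bore",q(381,325),"right pts",q(493,318),q(435,383),q(270,318,.006),q(494,340,0))
print(need([-.11,.022,.03]))
```

```text
bore [-45.3  25.8   6. ] right pts [-14. -11.   6.] [-60.3 -16.3   6. ] [-69.5  68.    6. ] [-19.8 -15.7   0. ]
[0.   4.84 1.22]
```

Request:
send_rows --commands '[{"dx":0,"dy":0,"dz":0.6,"turn":0,"gripper":0.4},{"dx":0.2,"dy":3,"dz":0.6,"turn":0,"gripper":0.4},{"dx":0.2,"dy":6,"dz":0.6,"turn":0,"gripper":0.4},{"dx":0.2,"dy":7.2,"dz":0.6,"turn":0,"gripper":0.4},{"dx":0.2,"dy":7.6,"dz":0.6,"turn":0,"gripper":0.4},{"dx":0.2,"dy":7.6,"dz":0.6,"turn":0,"gripper":0.4},{"dx":0.2,"dy":7.6,"dz":0.6,"turn":0,"gripper":0.4}]'

```text
time: 10.12
ee_pos: [0.4317, 0.0998, 0.0163]
orientation: [0.437, 0.556, -0.555, -0.437]
ft_force: [-0.9, -0.3, 0.4]
width: 0.401
```

Run:
```python
from h import *
st(); print(read_state()["ee_pos"])
```

```text
t 10.12 tip board mm [-103.1   23.9    2.3] F board [-0.97 -0.12  0.38] w 0.401
tool axes in board
 [[-0.     0.001 -1.   ]
 [ 1.    -0.    -0.   ]
 [-0.    -1.    -0.001]]
[0.43171587 0.09980947 0.01630329]
```

Request:
send_rows --commands '[{"dx":0,"dy":0.25,"dz":-0.4,"turn":0,"gripper":0.4},{"dx":0,"dy":0.25,"dz":-0.9,"turn":0,"gripper":0.4},{"dx":0,"dy":0.25,"dz":-1.4,"turn":0,"gripper":0.4},{"dx":0,"dy":0.25,"dz":-1.7,"turn":0,"gripper":0.4},{"dx":0,"dy":0.25,"dz":-1.9,"turn":0,"gripper":0.4},{"dx":0,"dy":0.25,"dz":-2.0,"turn":0,"gripper":0.4},{"dx":0,"dy":0.25,"dz":-2.0,"turn":0,"gripper":0.4}]'

```text
time: 10.7
ee_pos: [0.4501, 0.1043, 0.0132]
orientation: [-0.437, -0.556, 0.556, 0.437]
ft_force: [-3.5, -1.2, 4.4]
width: 0.4
```

Request:
send_rows --commands '[{"dx":0,"dy":0,"dz":-0.1,"turn":0,"gripper":0.4},{"dx":0,"dy":0,"dz":-0.2,"turn":0,"gripper":0.4},{"dx":0,"dy":0,"dz":-0.2,"turn":0,"gripper":0.4}]'

```text
time: 10.95
ee_pos: [0.4503, 0.1043, 0.0132]
orientation: [-0.436, -0.555, 0.557, 0.438]
ft_force: [-9.2, -2.2, 10.7]
width: 0.397
```

Run:
```python
from h import *
st(); print(read_state()["ee_pos"])
s=snapshot("side");crop(s,190,150,290,225,8,"s12")
```

```text
t 10.95 tip board mm [-84.1  24.   -0.8] F board [-9.500e+00 -1.000e-02  1.074e+01] w 0.397
tool axes in board
 [[-0.    -0.003 -1.   ]
 [ 1.    -0.    -0.   ]
 [-0.    -1.     0.003]]
[0.45027982 0.10432316 0.01318919]
```

View pics/s12.png

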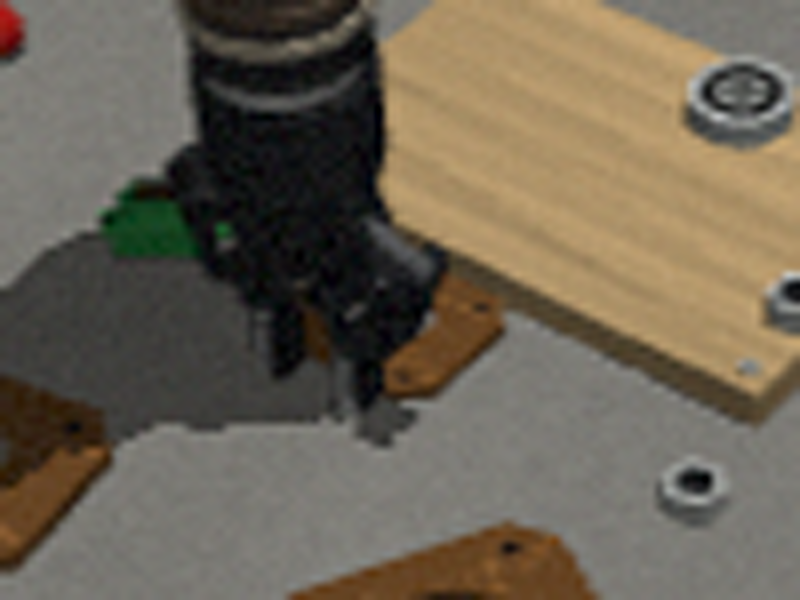

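Request:
send_rows --commands '[{"dx":0,"dy":-0.12,"dz":0,"turn":0,"gripper":0.4},{"dx":0,"dy":-0.12,"dz":0,"turn":0,"gripper":0.4}]'

```text
time: 11.17
ee_pos: [0.4523, 0.1048, 0.0143]
orientation: [0.437, 0.556, -0.556, -0.437]
ft_force: [-2.0, -0.3, 0.1]
width: 0.398
```

Run:
```python
from h import *
st(); print(read_state()["ee_pos"])
```

```text
t 11.17 tip board mm [-82.   24.    0.3] F board [-2.04  0.21  0.07] w 0.398
tool axes in board
 [[-0.     0.001 -1.   ]
 [ 1.    -0.    -0.   ]
 [-0.    -1.    -0.001]]
[0.4522885  0.10482083 0.01434163]
```

Request:
send_rows --commands '[{"dx":0,"dy":0.05,"dz":-0.1,"turn":0,"gripper":0.4},{"dx":0,"dy":0.05,"dz":-0.2,"turn":0,"gripper":0.4},{"dx":0,"dy":0.05,"dz":-0.2,"turn":0,"gripper":0.4}]'

```text
time: 11.42
ee_pos: [0.4527, 0.1049, 0.0135]
orientation: [-0.437, -0.555, 0.557, 0.438]
ft_force: [-7.5, -2.4, 5.6]
width: 0.401
```

Run:
```python
from h import *
st(); print(read_state()["ee_pos"])
```

```text
t 11.42 tip board mm [-81.6  24.   -0.5] F board [-7.82 -0.61  5.62] w 0.401
tool axes in board
 [[-0.    -0.003 -1.   ]
 [ 1.     0.    -0.   ]
 [ 0.    -1.     0.003]]
[0.45271278 0.10491234 0.0134933 ]
```

Request:
send_rows --commands '[{"dx":0,"dy":-0.05,"dz":-0.08,"turn":0,"gripper":0.4},{"dx":0,"dy":-0.25,"dz":-0.08,"turn":0,"gripper":0.4},{"dx":0,"dy":-0.5,"dz":-0.08,"turn":0,"gripper":0.4},{"dx":0,"dy":-0.75,"dz":-0.08,"turn":0,"gripper":0.4},{"dx":0,"dy":-1.0,"dz":-0.08,"turn":0,"gripper":0.4}]'

```text
time: 11.83
ee_pos: [0.4532, 0.1049, 0.0228]
orientation: [-0.436, -0.555, 0.557, 0.438]
ft_force: [-3.9, -0.9, 0.1]
width: 0.399
```

Run:
```python
from h import *
st()
s=snapshot("side");crop(s,210,160,290,220,9,"s13")
```

```text
t 11.83 tip board mm [-81.1  23.9   8.8] F board [-4.02  0.1   0.15] w 0.399
tool axes in board
 [[-0.    -0.004 -1.   ]
 [ 1.    -0.    -0.   ]
 [-0.    -1.     0.004]]
```

View pics/s13.png

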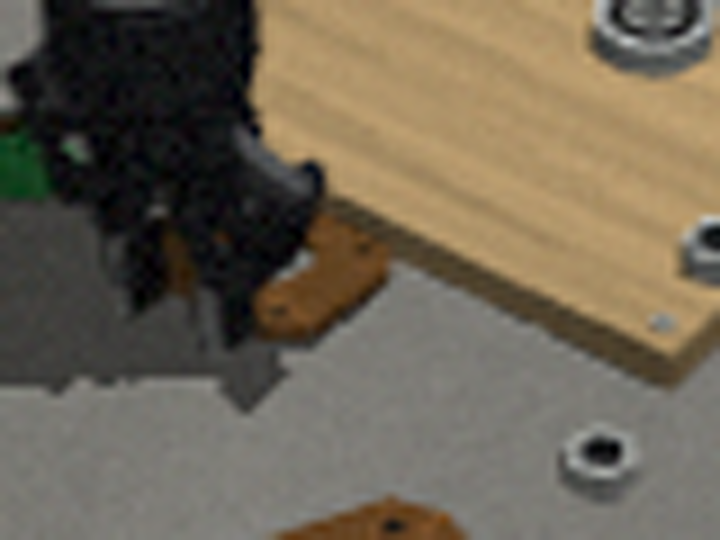

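Request:
send_rows --commands '[{"dx":0,"dy":-0.2,"dz":-0.08,"turn":0,"gripper":0.4},{"dx":0,"dy":-0.45,"dz":-0.11,"turn":0,"gripper":0.4},{"dx":0,"dy":-0.7,"dz":-0.14,"turn":0,"gripper":0.4},{"dx":0,"dy":-0.95,"dz":-0.19,"turn":0,"gripper":0.4},{"dx":0,"dy":-1.2,"dz":-0.25,"turn":0,"gripper":0.4},{"dx":0,"dy":-1.45,"dz":-0.31,"turn":0,"gripper":0.4}]'

```text
time: 12.38
ee_pos: [0.4562, 0.1057, 0.0374]
orientation: [-0.436, -0.555, 0.557, 0.438]
ft_force: [-5.6, -1.0, 0.3]
width: 0.399
```

Run:
```python
from h import *
st()
s=snapshot("side");crop(s,210,160,290,220,9,"s14")
```

```text
t 12.38 tip board mm [-78.1  23.9  23.4] F board [-5.66  0.34  0.31] w 0.399
tool axes in board
 [[-0.    -0.004 -1.   ]
 [ 1.    -0.    -0.   ]
 [-0.    -1.     0.004]]
```

View pics/s14.png

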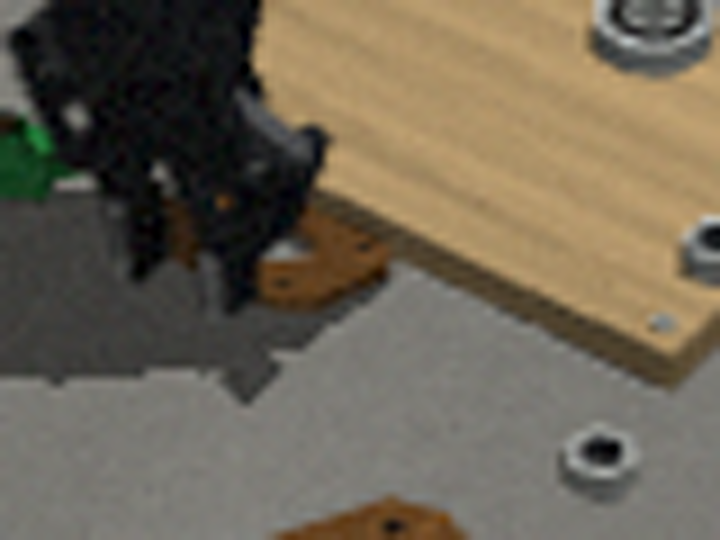

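Request:
send_rows --commands '[{"dx":0,"dy":-0.22,"dz":-0.09,"turn":0,"gripper":0.4},{"dx":0,"dy":-0.44,"dz":-0.18,"turn":0,"gripper":0.4},{"dx":0,"dy":-0.66,"dz":-0.28,"turn":0,"gripper":0.4},{"dx":0,"dy":-0.88,"dz":-0.39,"turn":0,"gripper":0.4},{"dx":0,"dy":-1.1,"dz":-0.51,"turn":0,"gripper":0.4}]'

```text
time: 12.85
ee_pos: [0.4607, 0.1068, 0.0485]
orientation: [-0.436, -0.554, 0.557, 0.438]
ft_force: [-7.7, -1.6, 3.3]
width: 0.402
```

Run:
```python
from h import *
st()
s=snapshot("side");crop(s,210,160,290,220,9,"s15")
```

```text
t 12.85 tip board mm [-73.4  23.9  34.5] F board [-7.87  0.31  3.25] w 0.402
tool axes in board
 [[-0.    -0.005 -1.   ]
 [ 1.    -0.    -0.   ]
 [-0.    -1.     0.005]]
```

View pics/s15.png

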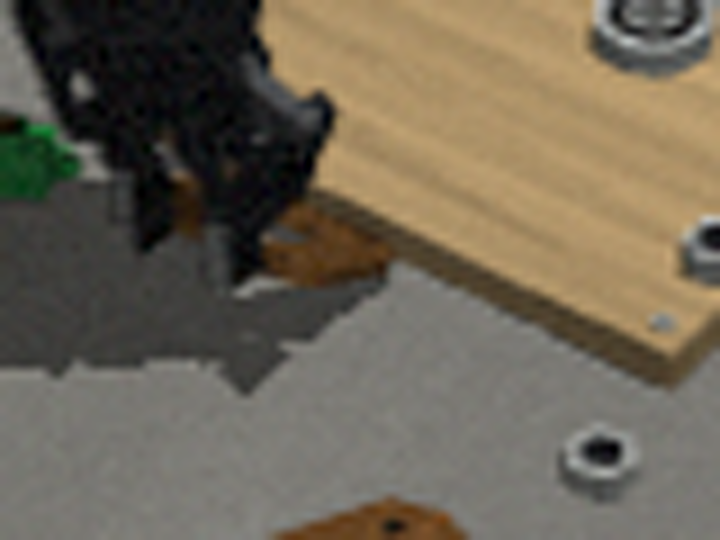

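Request:
send_rows --commands '[{"dx":0,"dy":-0.26,"dz":-0.14,"turn":0,"gripper":0.4},{"dx":0,"dy":-0.5,"dz":-0.3,"turn":0,"gripper":0.4},{"dx":0,"dy":-0.74,"dz":-0.47,"turn":0,"gripper":0.4},{"dx":0,"dy":-0.97,"dz":-0.66,"turn":0,"gripper":0.4},{"dx":0,"dy":-1.17,"dz":-0.86,"turn":0,"gripper":0.4}]'

```text
time: 13.32
ee_pos: [0.4694, 0.1089, 0.0606]
orientation: [-0.436, -0.555, 0.557, 0.438]
ft_force: [-9.6, -2.2, 6.9]
width: 0.4
```

Run:
```python
from h import *
st()
s=snapshot("side");crop(s,210,160,290,220,9,"s16")
```

```text
t 13.32 tip board mm [-64.4  23.9  46.6] F board [-9.88  0.1   6.86] w 0.4
tool axes in board
 [[-0.    -0.004 -1.   ]
 [ 1.    -0.    -0.   ]
 [-0.    -1.     0.004]]
```

View pics/s16.png

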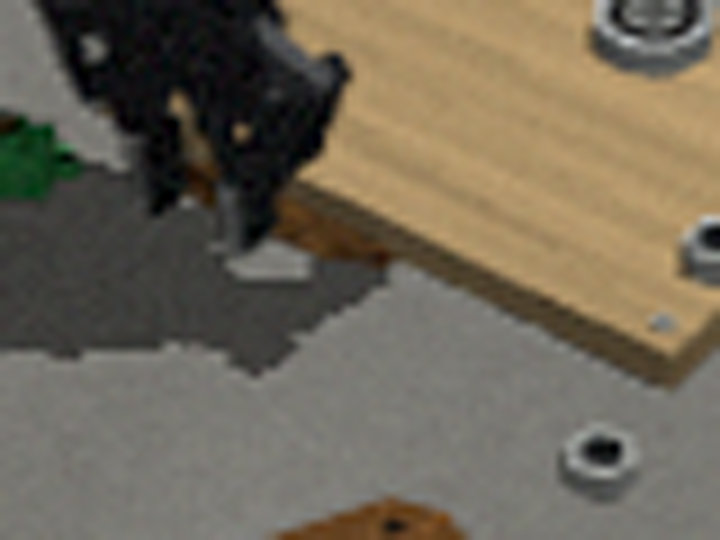

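Request:
send_rows --commands '[{"dx":0,"dy":0,"dz":-0.15,"turn":0,"gripper":0.4},{"dx":0,"dy":0,"dz":-0.15,"turn":0,"gripper":0.4}]'

```text
time: 13.53
ee_pos: [0.4695, 0.1089, 0.0605]
orientation: [-0.436, -0.554, 0.558, 0.439]
ft_force: [-13.5, -3.5, 10.2]
width: 0.4
```

Run:
```python
from h import *
st()
```

```text
t 13.53 tip board mm [-64.4  23.9  46.5] F board [-13.97  -0.26  10.24] w 0.4
tool axes in board
 [[-0.    -0.006 -1.   ]
 [ 1.    -0.    -0.   ]
 [-0.    -1.     0.006]]
```

```bash
cat >> h.py <<'E'
def over(s,th,name,box=(210,160,290,220),f=9,yc=.024,px=0.,tipx=None,tipz=None):
    x0,y0,x1,y1=box
    im=np.ascontiguousarray(cv2.resize(s["image"][y0:y1,x0:x1,::-1],None,fx=f,fy=f,interpolation=cv2.INTER_CUBIC))
    t=np.radians(th)
    u=np.array([-np.cos(t),0,np.sin(t)]);n=np.array([np.sin(t),0,np.cos(t)])
    piv=np.array([px-.006*np.sin(t),yc,0])
    def P(p):
        q=proj(s,fromb(p));return tuple(int(v) for v in ((q-[x0,y0]+.5)*f))
    o=[(0,-.033),(.012,-.045),(.060,-.045),(.072,-.033),(.072,.033),(.060,.045),(.012,.045),(0,.033)]
    for k,c in((0,(255,255,0)),(.006,(0,255,255))):
        pts=[P(piv+a*u+np.array([0,b,0])+k*n) for a,b in o]
        cv2.polylines(im,[np.array(pts)],True,c,1)
    if tipx is not None:
        for ys in(-1,1):
            for xx in(-.0096,.0096):
                a=[P([tipx+xx,yc+ys*yy,tipz]) for yy in(.017,.031)]
                cv2.line(im,*a,(0,0,255),1)
    cv2.imwrite(f"pics/{name}.png",im)
E
python3 - <<'E'
from h import *
s=snapshot("side")
over(s,45,"o45",tipx=-.0644,tipz=.0473)
over(s,38,"o38",tipx=-.0644,tipz=.0473)
a=cv2.imread("pics/o45.png");b=cv2.imread("pics/o38.png")
cv2.imwrite("pics/oo.png",np.hstack([a[:400,50:450],b[:400,50:450]]))
E
```

```text
(no output)
```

View pics/oo.png

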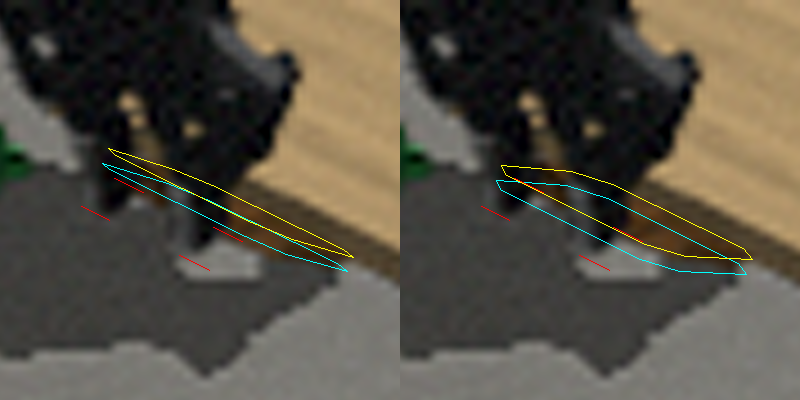

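Run:
```python
from h import *
s=snapshot("side")
im=cv2.imread("pics/s10.png");s["image"][160:220,210:290]=cv2.resize(im,(80,60),interpolation=cv2.INTER_AREA)[:,:,::-1]
for t in(60,66,72): over(s,t,f"p{t}",tipx=-.0372,tipz=.0663,yc=.022)
cv2.imwrite("pics/pp.png",np.hstack([cv2.imread(f"pics/p{t}.png")[50:350,100:360] for t in(60,66,72)]))
```

```text
(no output)
```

View pics/pp.png

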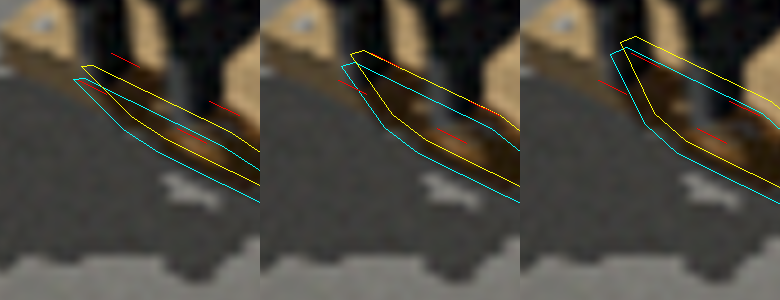

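Request:
send_rows --commands '[{"dx":0,"dy":-0.2,"dz":-0.05,"turn":0,"gripper":0.4},{"dx":0,"dy":-0.4,"dz":-0.25,"turn":0,"gripper":0.4},{"dx":0,"dy":-0.6,"dz":-0.45,"turn":0,"gripper":0.4}]'

```text
time: 13.88
ee_pos: [0.4753, 0.1104, 0.0669]
orientation: [-0.436, -0.555, 0.557, 0.438]
ft_force: [-7.7, -2.2, 8.3]
width: 0.398
```

Run:
```python
from h import *
st()
```

```text
t 13.88 tip board mm [-58.3  24.   52.9] F board [-8.03 -0.35  8.28] w 0.398
tool axes in board
 [[-0.    -0.003 -1.   ]
 [ 1.    -0.    -0.   ]
 [-0.    -1.     0.003]]
```

Request:
send_rows --commands '[{"dx":0,"dy":-0.2,"dz":-0.1,"turn":0,"gripper":0.4},{"dx":0,"dy":-0.4,"dz":-0.32,"turn":0,"gripper":0.4},{"dx":0,"dy":-0.58,"dz":-0.57,"turn":0,"gripper":0.4}]'

```text
time: 14.13
ee_pos: [0.4827, 0.1122, 0.0731]
orientation: [0.437, 0.556, -0.556, -0.437]
ft_force: [-4.7, -1.5, 4.8]
width: 0.399
```

Run:
```python
from h import *
st()
s=snapshot("side");crop(s,210,160,290,220,9,"s17")
```

```text
t 14.13 tip board mm [-50.7  24.   59.1] F board [-4.89 -0.33  4.82] w 0.399
tool axes in board
 [[-0.  0. -1.]
 [ 1. -0. -0.]
 [-0. -1. -0.]]
```

View pics/s17.png

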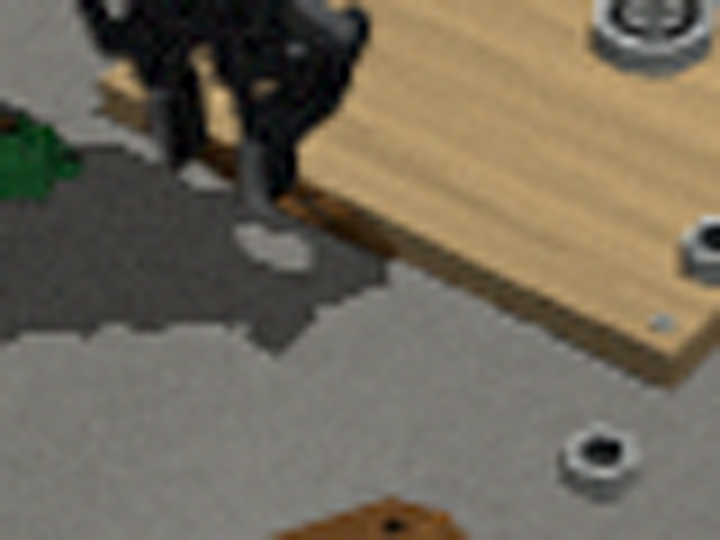

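Request:
send_rows --commands '[{"dx":0,"dy":-0.18,"dz":-0.25,"turn":0,"gripper":0.4},{"dx":0,"dy":-0.35,"dz":-0.52,"turn":0,"gripper":0.4},{"dx":0,"dy":-0.5,"dz":-0.8,"turn":0,"gripper":0.4}]'

```text
time: 14.43
ee_pos: [0.4911, 0.1142, 0.0781]
orientation: [0.437, 0.556, -0.555, -0.437]
ft_force: [-1.6, -1.0, 2.0]
width: 0.397
```

Run:
```python
from h import *
st()
s=snapshot("side");
x=-.0507
for t in(62,68): over(s,t,f"q{t}")
cv2.imwrite("pics/qq.png",np.hstack([cv2.imread("pics/q62.png")[50:350,60:400],cv2.imread("pics/q68.png")[50:350,60:400]]))
```

```text
t 14.43 tip board mm [-42.   24.   64.1] F board [-1.81 -0.64  1.98] w 0.397
tool axes in board
 [[-0.     0.001 -1.   ]
 [ 1.    -0.    -0.   ]
 [-0.    -1.    -0.001]]
```

View pics/qq.png

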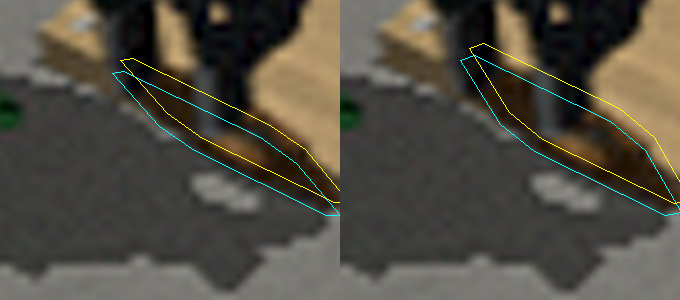

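Request:
send_rows --commands '[{"dx":0,"dy":-0.15,"dz":-0.35,"turn":0,"gripper":0.4},{"dx":0,"dy":-0.28,"dz":-0.7,"turn":0,"gripper":0.4},{"dx":0,"dy":-0.38,"dz":-1.05,"turn":0,"gripper":0.4}]'

```text
time: 14.73
ee_pos: [0.5013, 0.1167, 0.082]
orientation: [0.437, 0.556, -0.555, -0.437]
ft_force: [-1.9, -0.8, 4.4]
width: 0.399
```

Run:
```python
from h import *
st()
s=snapshot("side");
for t in(70,77): over(s,t,f"r{t}")
cv2.imwrite("pics/rr.png",np.hstack([cv2.imread("pics/r70.png")[20:350,60:400],cv2.imread("pics/r77.png")[20:350,60:400]]))
```

```text
t 14.73 tip board mm [-31.5  24.   68. ] F board [-2.   -0.34  4.42] w 0.399
tool axes in board
 [[-0.     0.001 -1.   ]
 [ 1.     0.    -0.   ]
 [ 0.    -1.    -0.001]]
```

View pics/rr.png

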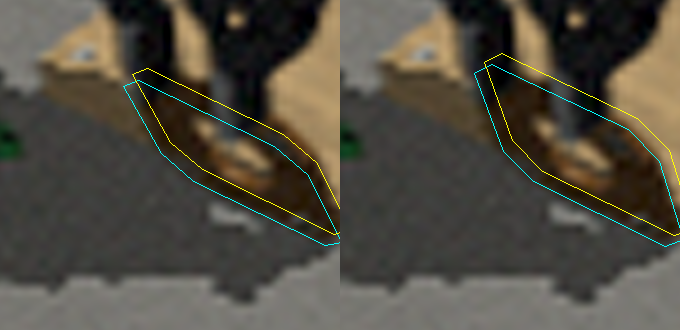

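Request:
send_rows --commands '[{"dx":0,"dy":-0.1,"dz":-0.35,"turn":0,"gripper":0.4},{"dx":0,"dy":-0.2,"dz":-0.8,"turn":0,"gripper":0.4}]'

```text
time: 14.95
ee_pos: [0.5087, 0.1185, 0.0838]
orientation: [0.437, 0.556, -0.556, -0.437]
ft_force: [-0.7, 0.7, 2.6]
width: 0.404
```

Run:
```python
from h import *
st()
s=snapshot("side");crop(s,220,155,280,200,13,"s18")
```

```text
t 14.95 tip board mm [-23.9  24.   69.8] F board [-0.54  0.86  2.56] w 0.404
tool axes in board
 [[-0.  0. -1.]
 [ 1. -0. -0.]
 [-0. -1. -0.]]
```

View pics/s18.png

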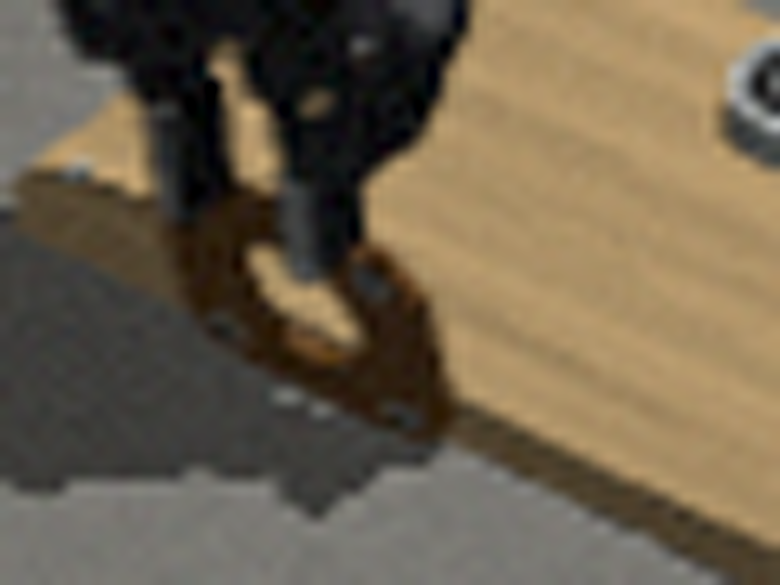

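Request:
send_rows --commands '[{"dx":0,"dy":-0.06,"dz":-0.35,"turn":0,"gripper":0.4},{"dx":0,"dy":-0.12,"dz":-0.8,"turn":0,"gripper":0.4}]'

```text
time: 15.17
ee_pos: [0.5163, 0.1203, 0.0847]
orientation: [-0.437, -0.556, 0.556, 0.437]
ft_force: [0.4, -0.1, 0.3]
width: 0.401
```

Run:
```python
from h import *
st()
s=snapshot("side");crop(s,220,155,280,200,13,"s19")
```

```text
t 15.17 tip board mm [-16.1  24.   70.7] F board [ 0.37 -0.19  0.27] w 0.401
tool axes in board
 [[-0. -0. -1.]
 [ 1.  0. -0.]
 [ 0. -1.  0.]]
```

View pics/s19.png

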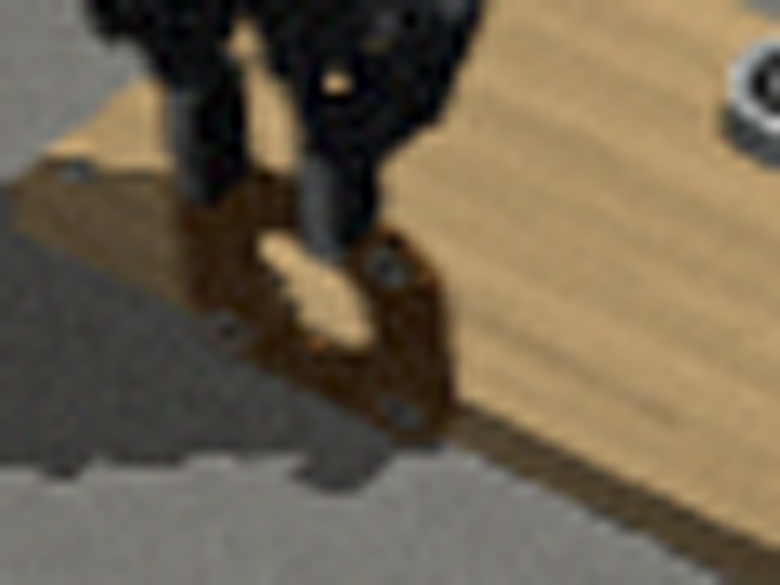

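Request:
send_rows --commands '[{"dx":0,"dy":-0.03,"dz":-0.4,"turn":0,"gripper":0.4},{"dx":0,"dy":-0.03,"dz":-0.8,"turn":0,"gripper":0.4},{"dx":0,"dy":-0.03,"dz":-1.2,"turn":0,"gripper":0.4}]'

```text
time: 15.47
ee_pos: [0.528, 0.1231, 0.0848]
orientation: [-0.437, -0.556, 0.556, 0.437]
ft_force: [0.4, -0.9, 0.7]
width: 0.397
```

Run:
```python
from h import *
st()
s=snapshot("side");crop(s,220,155,280,200,13,"s20")
```

```text
t 15.47 tip board mm [-4.1 23.9 70.8] F board [ 0.19 -0.93  0.69] w 0.397
tool axes in board
 [[-0.    -0.001 -1.   ]
 [ 1.    -0.    -0.   ]
 [-0.    -1.     0.001]]
```

View pics/s20.png

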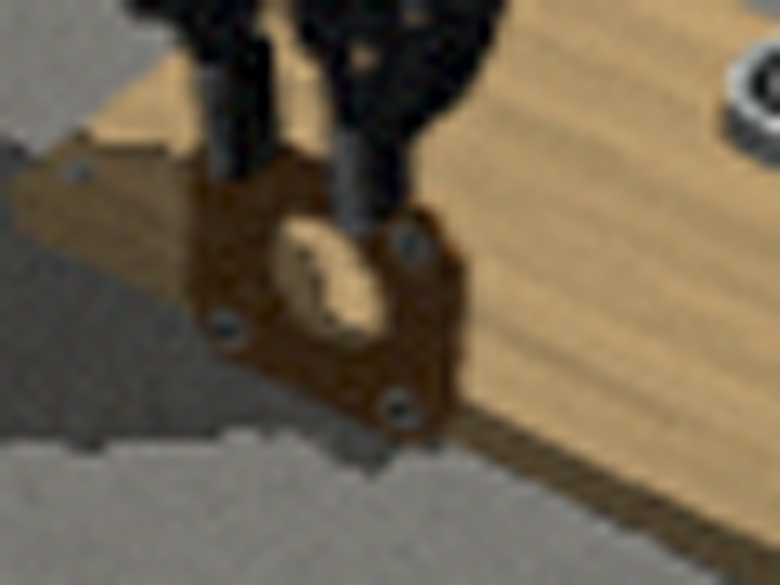

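Request:
send_rows --commands '[{"dx":0,"dy":0,"dz":-0.5,"turn":0,"gripper":0.4},{"dx":0,"dy":0,"dz":-1.0,"turn":0,"gripper":0.4}]'

```text
time: 15.68
ee_pos: [0.5378, 0.1255, 0.085]
orientation: [-0.437, -0.556, 0.556, 0.437]
ft_force: [0.9, 0.2, 0.8]
width: 0.398
```

Run:
```python
from h import *
st()
s=snapshot("side");crop(s,220,155,280,200,13,"s21")
```

```text
t 15.68 tip board mm [ 6. 24. 71.] F board [ 0.91 -0.01  0.77] w 0.398
tool axes in board
 [[-0. -0. -1.]
 [ 1.  0. -0.]
 [ 0. -1.  0.]]
```

View pics/s21.png

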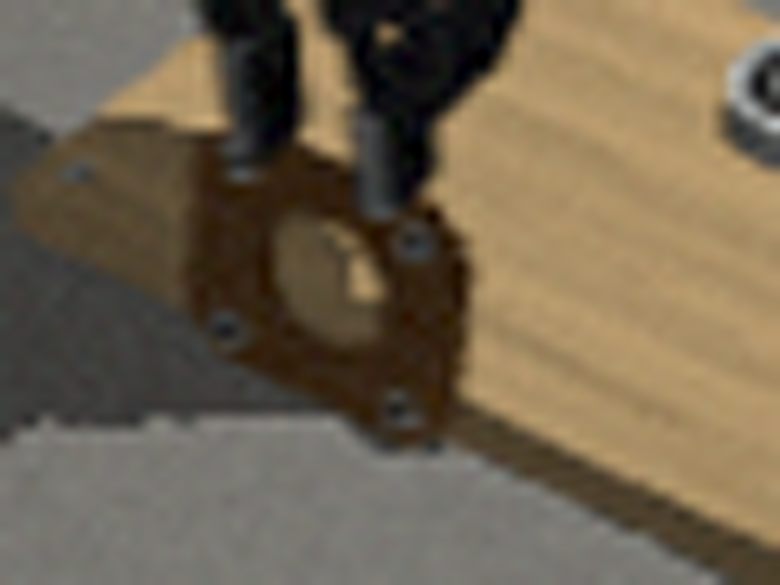

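Run:
```python
from h import *
s=snapshot("side")
for t in(90,95): over(s,t,f"u{t}",box=(220,155,280,200),f=8,tipx=.006,tipz=.0718)
cv2.imwrite("pics/uu.png",np.hstack([cv2.imread(f"pics/u{t}.png")[:,80:400] for t in(90,95)]))
```

```text
(no output)
```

View pics/uu.png

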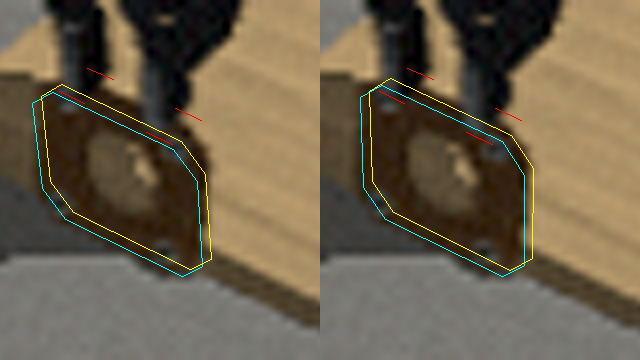

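Request:
send_rows --commands '[{"dx":0,"dy":-0.4,"dz":0,"turn":0,"gripper":0.4},{"dx":0,"dy":-1.2,"dz":0,"turn":0,"gripper":0.4},{"dx":0,"dy":-1.2,"dz":2,"turn":0,"gripper":0.4},{"dx":0,"dy":-1.2,"dz":4.5,"turn":0,"gripper":0.4},{"dx":0,"dy":-1.2,"dz":4.5,"turn":0,"gripper":0.4}]'

```text
time: 16.2
ee_pos: [0.4901, 0.114, 0.0976]
orientation: [-0.437, -0.555, 0.556, 0.438]
ft_force: [-1.1, -0.2, 0.8]
width: 0.397
```

Run:
```python
from h import *
st()
s=snapshot("side");crop(s,210,140,290,200,10,"s22")
```

```text
t 16.2 tip board mm [-43.1  24.   83.6] F board [-1.09  0.07  0.8 ] w 0.397
tool axes in board
 [[-0.    -0.003 -1.   ]
 [ 1.     0.    -0.   ]
 [ 0.    -1.     0.003]]
```

View pics/s22.png

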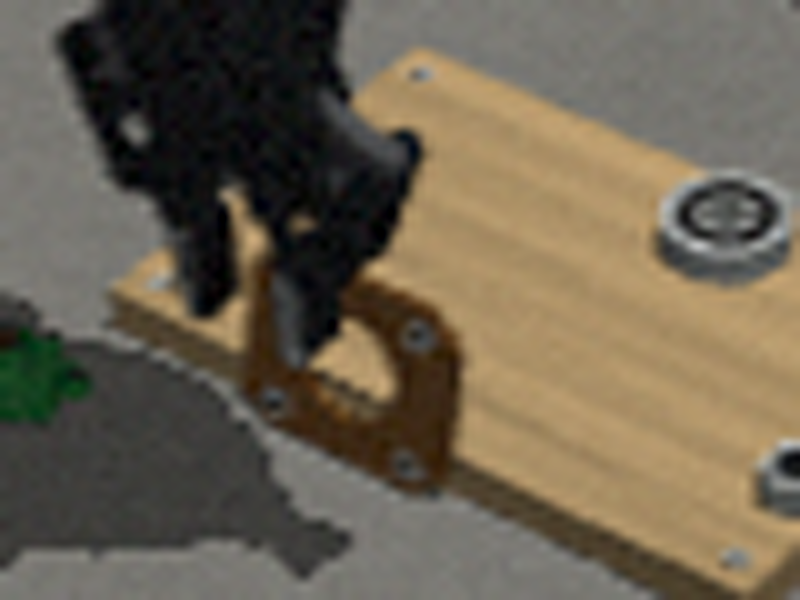

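Request:
send_rows --commands '[{"dx":0,"dy":1.5,"dz":0,"turn":0,"gripper":0.4},{"dx":0,"dy":2.9,"dz":0,"turn":0,"gripper":0.4},{"dx":0,"dy":2.9,"dz":-0.8,"turn":0,"gripper":0.4},{"dx":0,"dy":2.9,"dz":-1.6,"turn":0,"gripper":0.4},{"dx":0,"dy":2.9,"dz":-2.4,"turn":0,"gripper":0.4},{"dx":0,"dy":2.9,"dz":-3.1,"turn":0,"gripper":0.4},{"dx":0,"dy":2.9,"dz":-3.6,"turn":0,"gripper":0.4}]'

```text
time: 16.83
ee_pos: [0.5307, 0.1238, 0.0689]
orientation: [0.438, 0.556, -0.555, -0.437]
ft_force: [-0.7, 0.7, -0.1]
width: 0.403
```

Run:
```python
from h import *
st()
s=snapshot("side");crop(s,210,140,290,200,10,"s23")
```

```text
t 16.83 tip board mm [-1.3 24.  54.9] F board [-0.53  0.81 -0.14] w 0.403
tool axes in board
 [[-0.     0.002 -1.   ]
 [ 1.    -0.    -0.   ]
 [-0.    -1.    -0.002]]
```

View pics/s23.png

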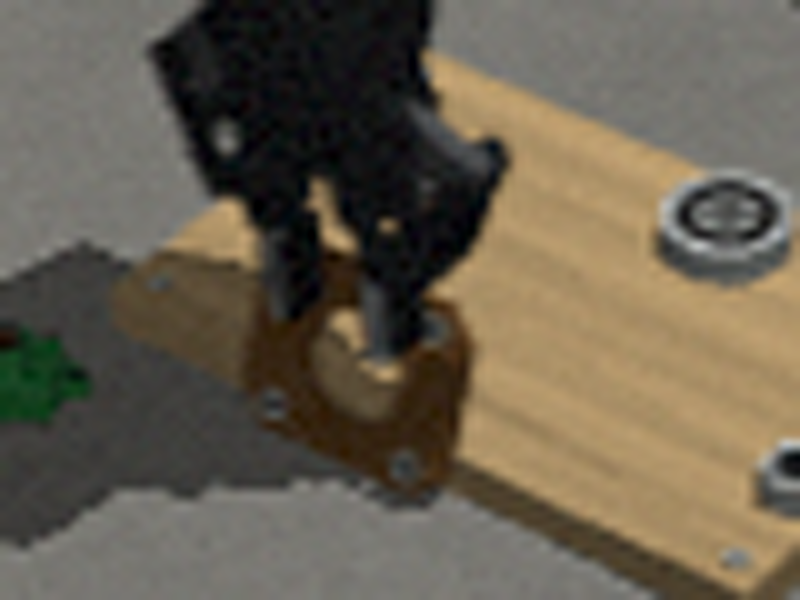

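Request:
send_rows --commands '[{"dx":0,"dy":0,"dz":-0.5,"turn":0,"gripper":0.4},{"dx":0,"dy":0,"dz":-1.0,"turn":0,"gripper":0.4},{"dx":0,"dy":0,"dz":-1.5,"turn":0,"gripper":0.4}]'

```text
time: 17.13
ee_pos: [0.5437, 0.1269, 0.0682]
orientation: [0.437, 0.556, -0.556, -0.437]
ft_force: [0.4, -0.3, 0.9]
width: 0.399
```

Run:
```python
from h import *
st()
s=snapshot("side");crop(s,210,140,290,200,10,"s24")
```

```text
t 17.13 tip board mm [12.1 24.  54.2] F board [ 0.31 -0.36  0.9 ] w 0.399
tool axes in board
 [[-0.  0. -1.]
 [ 1. -0. -0.]
 [-0. -1. -0.]]
```

View pics/s24.png

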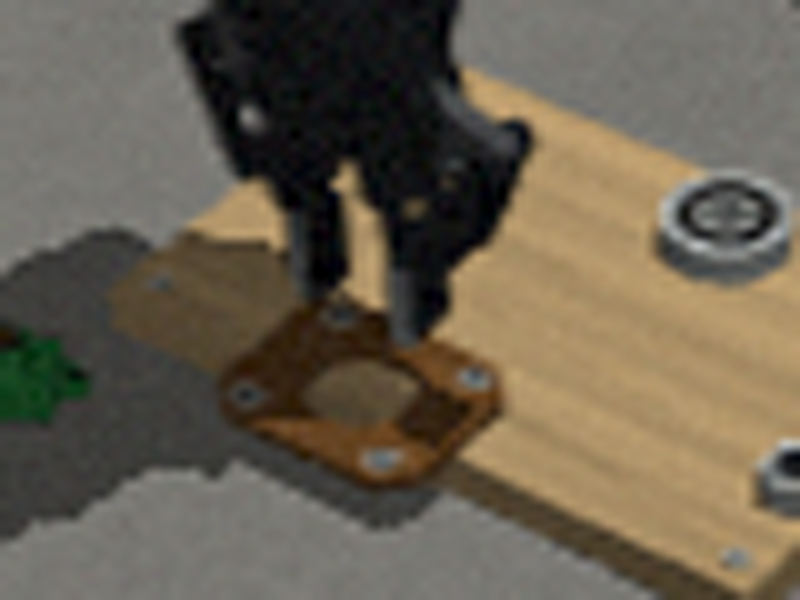

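The plate has fallen upside down onto the board and overhangs the front edge. I'll move the fingers up and back, then measure.

Request:
send_rows --commands '[{"dx":0,"dy":-1,"dz":0,"turn":0,"gripper":0.4},{"dx":0,"dy":-1,"dz":3,"turn":0,"gripper":0.4},{"dx":0,"dy":-1,"dz":6.5,"turn":0,"gripper":0.4},{"dx":0,"dy":-1,"dz":8,"turn":0,"gripper":0.4},{"dx":0,"dy":-1,"dz":8,"turn":0,"gripper":0.4}]'

```text
time: 17.6
ee_pos: [0.4622, 0.1072, 0.0787]
orientation: [-0.437, -0.555, 0.556, 0.438]
ft_force: [0.4, 0.4, -0.0]
width: 0.401
```

```bash
cat >> h.py <<'E'
def plateside(s,z):
    hsv=cv2.cvtColor(s["image"],cv2.COLOR_RGB2HSV)
E
python3 - <<'E'
from h import *
st()
s=snapshot("side");crop(s,210,140,290,200,10,"s25")
E
```

```text
t 17.6 tip board mm [-71.8  24.   64.7] F board [ 0.52  0.28 -0.  ] w 0.401
tool axes in board
 [[-0.    -0.002 -1.   ]
 [ 1.    -0.    -0.   ]
 [-0.    -1.     0.002]]
```

View pics/s25.png

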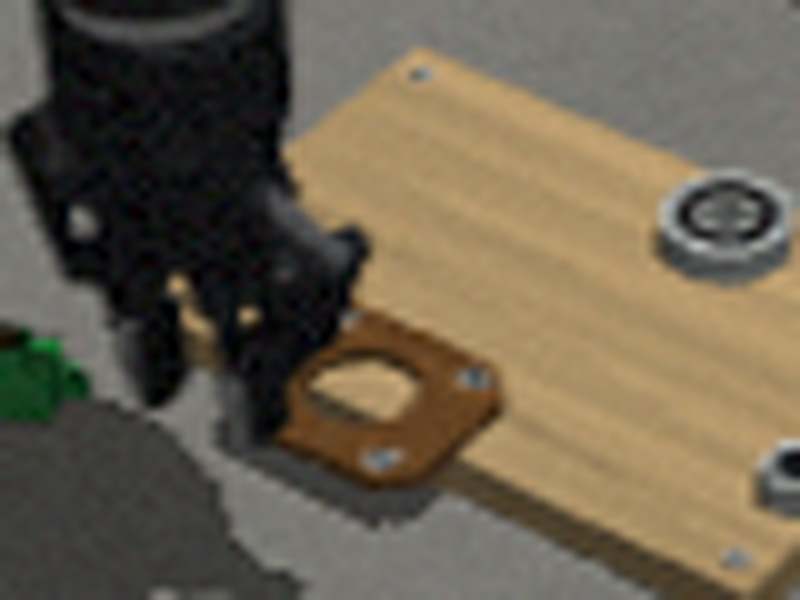

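Run:
```python
from h import *
s=snapshot("side")
def q(x,y,z=.024): return (tob(ray(s,x/10+210-.45,y/10+140-.45,z))*1000).round(1)
print("bore",q(365,383),"corner pts",q(405,482),q(440,465),q(497,405),q(490,372),q(375,310),"hole R",q(475,378),q(382,460))
```

```text
bore [ 7.4 27.6 24. ] corner pts [-25.1 -16.1  24. ] [-11.4 -20.5  24. ] [ 24.6 -17.3  24. ] [37.1 -4.5 24. ] [40.5 49.8 24. ] hole R [31.6 -2.2 24. ] [-20.8  -2.6  24. ]
```

Request:
send_rows --commands '[{"dx":0.1,"dy":2,"dz":0,"turn":0,"gripper":0.4},{"dx":0.1,"dy":4,"dz":0,"turn":0,"gripper":0.4},{"dx":0.1,"dy":4.5,"dz":-1,"turn":0,"gripper":0.4},{"dx":0.1,"dy":4.5,"dz":-2,"turn":0,"gripper":0.4},{"dx":0.1,"dy":4.5,"dz":-2.5,"turn":0,"gripper":0.4},{"dx":0.1,"dy":4.5,"dz":-2.5,"turn":0,"gripper":0.4}]'

```text
time: 18.2
ee_pos: [0.4925, 0.1156, 0.0341]
orientation: [0.438, 0.556, -0.555, -0.437]
ft_force: [1.1, 0.2, 0.2]
width: 0.403
```

Run:
```python
from h import *
st();print(read_state()["ee_pos"])
```

```text
t 18.2 tip board mm [-40.3  25.   20.1] F board [ 1.08 -0.02  0.15] w 0.403
tool axes in board
 [[-0.     0.002 -1.   ]
 [ 1.    -0.    -0.   ]
 [-0.    -1.    -0.002]]
[0.49250991 0.11557439 0.03412417]
```

Request:
send_rows --commands '[{"dx":0,"dy":0,"dz":-0.5,"turn":0,"gripper":0.4},{"dx":0,"dy":0,"dz":-1.0,"turn":0,"gripper":0.4},{"dx":0,"dy":0,"dz":-1.5,"turn":0,"gripper":0.4},{"dx":0,"dy":0,"dz":-2.0,"turn":0,"gripper":0.4},{"dx":0,"dy":0,"dz":-2.0,"turn":0,"gripper":0.4}]'

```text
time: 18.62
ee_pos: [0.5103, 0.1199, 0.0334]
orientation: [0.438, 0.556, -0.555, -0.437]
ft_force: [0.7, -0.3, -0.1]
width: 0.395
```

Run:
```python
from h import *
st()
s=snapshot("side");crop(s,210,140,290,200,10,"s26")
```

```text
t 18.62 tip board mm [-22.   25.   19.4] F board [ 0.58 -0.44 -0.12] w 0.395
tool axes in board
 [[-0.     0.001 -1.   ]
 [ 1.    -0.    -0.   ]
 [-0.    -1.    -0.001]]
```

View pics/s26.png

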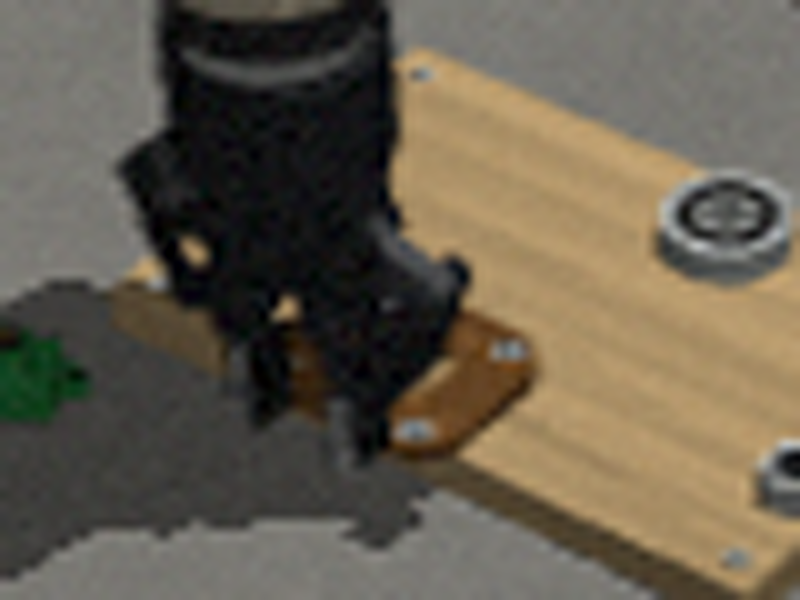

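Request:
send_rows --commands '[{"dx":0,"dy":0,"dz":-0.5,"turn":0,"gripper":0.4},{"dx":0,"dy":0,"dz":-1.0,"turn":0,"gripper":0.4},{"dx":0,"dy":0,"dz":-1.5,"turn":0,"gripper":0.4},{"dx":0,"dy":0,"dz":-2.0,"turn":0,"gripper":0.4},{"dx":0,"dy":0,"dz":-2.5,"turn":0,"gripper":0.4},{"dx":0,"dy":0,"dz":-2.5,"turn":0,"gripper":0.4}]'

```text
time: 19.17
ee_pos: [0.5348, 0.1258, 0.0331]
orientation: [0.437, 0.556, -0.555, -0.437]
ft_force: [-0.2, -0.4, -0.7]
width: 0.399
```

Run:
```python
from h import *
st()
s=snapshot("side");crop(s,210,140,290,200,10,"s27")
```

```text
t 19.17 tip board mm [ 3.2 25.  19.1] F board [-0.3  -0.32 -0.67] w 0.399
tool axes in board
 [[-0.     0.001 -1.   ]
 [ 1.    -0.    -0.   ]
 [-0.    -1.    -0.001]]
```

View pics/s27.png

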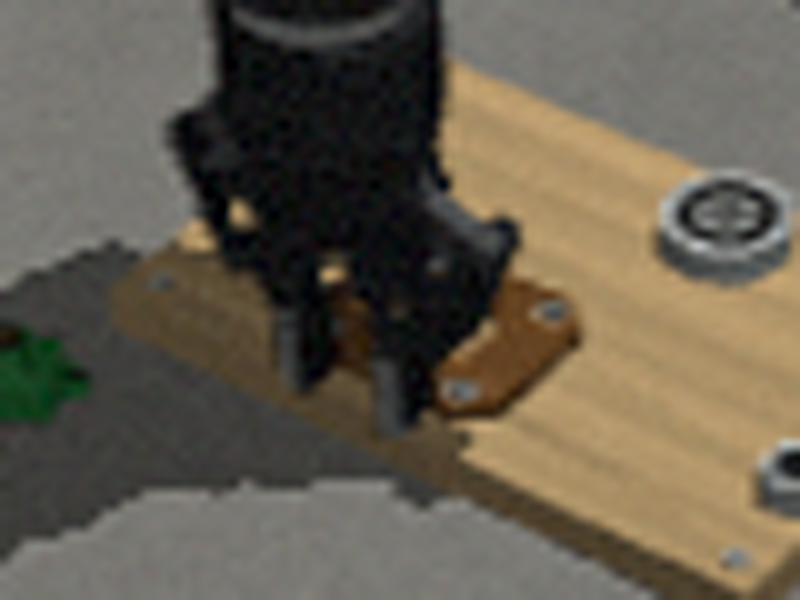

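The plate is fully on the board. I'll back off, raise the arm and move it clear, then check in both cameras.

Request:
send_rows --commands '[{"dx":0,"dy":0,"dz":1,"turn":0,"gripper":0.4},{"dx":0,"dy":-2,"dz":2,"turn":0,"gripper":0.4},{"dx":0,"dy":-6,"dz":3,"turn":0,"gripper":0.4},{"dx":0,"dy":-10,"dz":5,"turn":0,"gripper":0.4},{"dx":0,"dy":-14,"dz":9,"turn":0,"gripper":0.4},{"dx":4,"dy":-18,"dz":12,"turn":0,"gripper":0.4},{"dx":8,"dy":-20,"dz":15,"turn":0,"gripper":0.4},{"dx":12,"dy":-20,"dz":15,"turn":0,"gripper":0.4},{"dx":16,"dy":-20,"dz":15,"turn":0,"gripper":0.4},{"dx":20,"dy":-20,"dz":15,"turn":0,"gripper":0.4},{"dx":20,"dy":-20,"dz":15,"turn":0,"gripper":0.4},{"dx":20,"dy":-20,"dz":15,"turn":0,"gripper":0.4},{"dx":20,"dy":-20,"dz":15,"turn":0,"gripper":0.4}]'

```text
time: 20.3
ee_pos: [0.3393, 0.2855, 0.233]
orientation: [0.436, 0.557, -0.557, -0.436]
ft_force: [0.4, -0.2, 0.2]
width: 0.399
```

Run:
```python
from h import *
st()
s=snapshot("side");crop(s,190,130,330,230,5,"s28")
d=snapshot("top");crop(d,150,120,300,250,4,"t28")
hsv=cv2.cvtColor(d["image"],cv2.COLOR_RGB2HSV)
m=((hsv[...,0]<17)&(hsv[...,1]>115)).astype(np.uint8)
n,l,stt,c=cv2.connectedComponentsWithStats(m)
for i in range(1,n):
    if stt[i,4]>300 and 190<c[i][0]<250:
        cs,_=cv2.findContours((l==i).astype(np.uint8),0,cv2.CHAIN_APPROX_NONE)
        P=np.array([tob(ray(d,*p[0],.024))[:2] for p in cs[0]])
        print(stt[i],cv2.minAreaRect((P*1000).astype(np.float32)),P.min(0),P.max(0))
def cp(x,y): return (x/4+150-.375,y/4+120-.375)
```

```text
t 20.3 tip board mm [-149.3  226.1  219. ] F board [ 0.35 -0.29  0.17] w 0.399
tool axes in board
 [[-0.004  0.    -1.   ]
 [ 1.    -0.    -0.004]
 [-0.    -1.    -0.   ]]
[188 169  38  32 620] ((48.82871627807617, 26.514490127563477), (72.083984375, 89.91295623779297), 0.13746489584445953) [ 0.01280766 -0.01843906] [0.0849208  0.07151514]
[ 163  269   56   51 1471] ((-213.8462371826172, 119.85332489013672), (98.03834533691406, 123.22499084472656), 9.17128849029541) [-0.26842266  0.05480383] [-0.15864217  0.18504498]
```

View pics/s28.png

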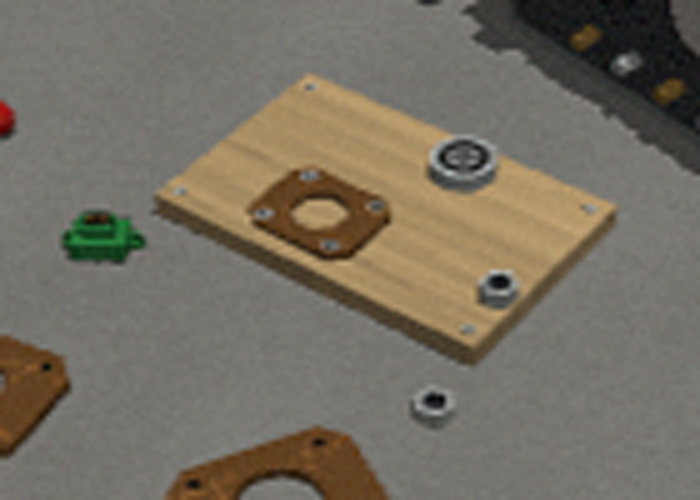

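View pics/t28.png

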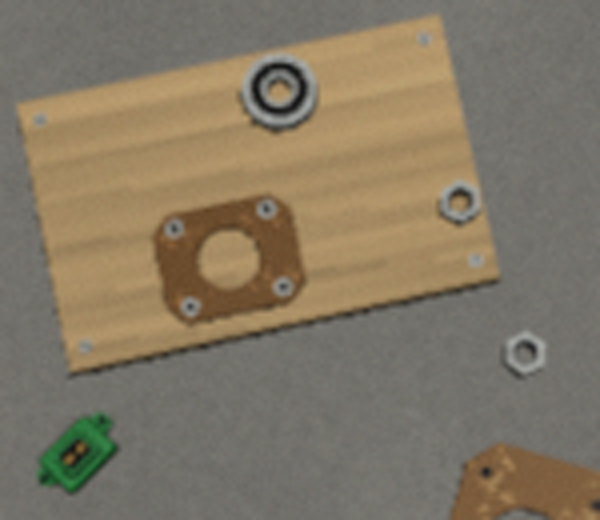

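Both views show the plate upside down (underside hole bosses visible), flat and square on the board, spanning x 13–85 mm and y −18 to 72 mm in the board frame. The nuts, cap and bearing are at their starting pixels, and the arm is clear.

```bash
python3 -c "
from station import *
print(hand_in())"
```

```text
the job is handed in; nothing more can be done
None
```

The plate lies upside down and flat on the plywood board with nothing overhanging, and the job is handed in at about 20 s of the 58 s allowed. No verdict came back.

**What I did:** I picked out the smallest of the three bronze plates and pushed it square against the board's front edge with both fingertips. I dragged its near edge up until it stood on edge by itself, then pushed it over so that it fell upside down onto the board. From there I slid it about 40 mm further on.

**Failed try:** On the first lift the fingertips ended up on top of the plate's edge, at about 28 N against the 30 N limit. I let the plate drop back and lifted it again with the tips starting at counter level. Forces on the plate read at most about 14 N after that. They were read only at the end of each move, so a brief peak in between would not show.

**Last checks:**
- **Plate position:** it measured 72 × 90 mm in the top view, using the height of a plate lying flat on the board. In the board's frame it covers x 13 to 85 mm and y −18 to 72 mm, within 0.2° of square.
- **Upside down:** both cameras show the underside, with its light hole rims, facing up.
- **Other things:** the nuts, cap and bearing look unmoved in the images. I did not measure them again. The screwdriver, alternator and pulley were not near the work, and I did not check them.
- **Arm:** clear of everything, with about zero force reading.

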